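# Clear the board rest, fit its spring bumpers and lean the board on it

### The arm

A 6-joint arm with a two-finger parallel gripper is mounted at the origin on the work surface. World frame = base frame: x ahead of the robot, y to its left, z up, the work surface at z = 0. Lengths are in m, angles in rad, forces in N, time in s.
With the tool pointing down it reaches from about 0.25 to 0.775 m from the base axis. Payload 4 kg.
Tool frame: the origin (TCP) lies midway between the tips of the shut fingers; the grasp point (between the pads) lies 19 mm behind it; z points along the fingers, x is the direction in which the jaws open and shut, and the axes are right-handed (so a half turn about z gives the same grasp; the last joint's range is limited). The gripper opens to 94 mm and grips with 3 to 60 N. Pads are 16 mm wide; open, the fingers measure 119 mm over their backs; the gripper's body (75 mm by 177 mm) begins 78 mm behind the grasp point.
Start: joints at [-1.245, 0.087, 1.371, -0, 1.684, -0.103], TCP at [0.229, -0.5, 0.206] pointing down, gripper open.
Joint ranges: [-3.1, 3.1], [-0.76, 2.03], [0.27, 2.55], [-1.08, 4.22], [0.17, 2.65], [-2.57, 2.57]. Speed limits (rad/s): [2.79, 2.79, 3.14, 3.14, 3.14, 3.14].

### API

Orientations are given as [roll, pitch, yaw] about the fixed x, y, z axes, in that order (R = Rz(yaw) Ry(pitch) Rx(roll)).
In Python, from bench import robot gives the robot as it stands.
- The arm moves only by the shell command python3 -m handwheel 'ROWS'. ROWS is a JSON object of lists of equal length, an entry for each row: "delta_pos": the shift along the tool's x, y, z in mm, a list of three; "rotation": the turn, a rotation vector about the tool's x, y, z in rad, a list of three; "claw": the closure, from -1 (fully open) to 1 (shut). In form: {"delta_pos": [[tx, ty, tz], ...], "rotation": [[wx, wy, wz], ...], "claw": [claw, ...]}. A call has exactly 8 rows; each row shifts and turns the commanded pose from where the row before left it, along the tool's axes as they then stand; what a row does not reach is not made up. A row lasts 1/8 s, in which the tool goes at most 62.5 mm and 10.7 degrees, less where a joint would pass 70% of its speed; a pose out of reach is approached as far as the arm can. A call with a gripper value outside its range is refused whole. The fingers move at their own pace and stop on an object; the grip force is fixed at half the most. Time passes only in rows, so rows that do not move let the fingers close, or fill a call up. It gives the time, the measured TCP pose, the force and the opening at its end, in the units of the state.
- robot.get_obs(): the state, without advancing time (a new reading comes with each control period).
- robot.snapshot(name): name is "side" or "top" or "wrist"; returns a dict with "color" (384x512x3 uint8, red, green, blue), "intrinsics" (3x3 intrinsics, pixels), "eye" and "rotation" of the camera in the world. Camera axes: x right, y down, z forward; pixel columns grow to the right and rows downward; lengths in m; the calibration is good to about 2 mm. A picture is of the moment at which its call begins. There is no depth.
- robot.close_job(): hands the job in, once; it reports no verdict.
The state is a dict: "time": time; "joint_positions": joint angles; "qvel": joint speeds; "joint_torque": joint torques, N m; "tool_pos": TCP position; "ee_rot": TCP orientation; "wrist_force": force on the tool from outside, world axes, zero at the start; "wrist_torque": the same for the moment, N m; "width": finger opening in m.
Only numpy, scipy, OpenCV 4.12 (cv2) and the standard library are available. Lean on these libraries where they do the work, as an engineer would, in place of code of your own. Each camera call takes 0.05 s, during which the arm holds its last target.

### The job

Clear and fit out the board rest: stand its two amber jars upright in the steel tray, and thread every loose spring over a rod of its own, right down onto the wooden plate, making sure that both outer rods get one, and twist a spring a little if its bent-in wire end snags on a rod's cross pin. When all that is done, lift the board out of its holder and lean it on the rest, its foot centred between rods and lip, its top tilted back onto the springs, and let go. Leave everything else where it stands.

Things in the scene. Friction and masses are not known exactly. Their poses are not given: they have to be found in the camera images.
- rest: fixed wooden board rest: plate 101 (x) by 270 mm (y), 15 mm thick, a row of four upright steel rods along y (at x = -25, y = -96, -32, 32, 96 mm) and along its far edge a lip, inner face at x = +33 mm, top 23 mm above the steel top. Origin at the underside, x from rods to lip. The board goes on the plate between rods and lip, leaning back on the springs towards -x
- rod1 (a point): centre of the top end of rod 1 of the rest (outer, at y = -96 mm). Rods: 20 mm thick, 62 mm out of the plate, top 10 mm tapered to 8 mm; 40 mm above the plate a 6 mm cross pin sticks out to 14.5 mm from the axis on the rest's +x and -x sides. A spring's bent-in wire end catches on it (spring foot 43 mm above the plate) unless turned 0.4 rad or more off the pin; below it the rod is plain
- rod2 (a point): centre of the top end of rod 2 of the rest (inner, at y = -32 mm). Rods: 20 mm thick, 62 mm out of the plate, top 10 mm tapered to 8 mm; 40 mm above the plate a 6 mm cross pin sticks out to 14.5 mm from the axis on the rest's +x and -x sides. A spring's bent-in wire end catches on it (spring foot 43 mm above the plate) unless turned 0.4 rad or more off the pin; below it the rod is plain
- rod3 (a point): centre of the top end of rod 3 of the rest (inner, at y = +32 mm). Rods: 20 mm thick, 62 mm out of the plate, top 10 mm tapered to 8 mm; 40 mm above the plate a 6 mm cross pin sticks out to 14.5 mm from the axis on the rest's +x and -x sides. A spring's bent-in wire end catches on it (spring foot 43 mm above the plate) unless turned 0.4 rad or more off the pin; below it the rod is plain
- rod4 (a point): centre of the top end of rod 4 of the rest (outer, at y = +96 mm). Rods: 20 mm thick, 62 mm out of the plate, top 10 mm tapered to 8 mm; 40 mm above the plate a 6 mm cross pin sticks out to 14.5 mm from the axis on the rest's +x and -x sides. A spring's bent-in wire end catches on it (spring foot 43 mm above the plate) unless turned 0.4 rad or more off the pin; below it the rod is plain
- spring1_center (a point): steel coil spring, 40 mm outside, 34 mm inside, 50 mm tall, 60 g, upright on the steel top (two to four are there, the rest absent). Point at its centre, 25 mm above its foot; z is its axis, up. Stiff as a tube. At its foot the 3 mm wire end is bent inwards on the spring's +x side, to 12 mm from the axis
- spring2_center (a point): steel coil spring, 40 mm outside, 34 mm inside, 50 mm tall, 60 g, upright on the steel top (two to four are there, the rest absent). Point at its centre, 25 mm above its foot; z is its axis, up. Stiff as a tube. At its foot the 3 mm wire end is bent inwards on the spring's +x side, to 12 mm from the axis
- spring3_center (a point): steel coil spring, 40 mm outside, 34 mm inside, 50 mm tall, 60 g, upright on the steel top (two to four are there, the rest absent). Point at its centre, 25 mm above its foot; z is its axis, up. Stiff as a tube. At its foot the 3 mm wire end is bent inwards on the spring's +x side, to 12 mm from the axis
- spring4_center (a point): steel coil spring, 40 mm outside, 34 mm inside, 50 mm tall, 60 g, upright on the steel top (two to four are there, the rest absent). Point at its centre, 25 mm above its foot; z is its axis, up. Stiff as a tube. At its foot the 3 mm wire end is bent inwards on the spring's +x side, to 12 mm from the axis
- board_center (a point): flat wooden board, 220 mm long (x), 14 mm thick (y), 150 mm high (z), 0.3 kg, standing on its long edge in the slot of the holder, 10 mm above the steel top. This point is at its centre, 75 mm above its foot
- board_foot (a point): middle of the board's lower long edge face
- board_top (a point): middle of the board's upper long edge face, where it can be pinched across its 14 mm thickness
- holder: fixed steel holder, 190 by 90 mm, with a slot 18 mm wide along x whose cheeks (6 mm thick, 150 mm long) rise 45 mm above the steel top; the board is lifted straight up out of it. Origin at the underside. It stands on the left or on the right
- jar_a_center (a point): amber spice jar with black cap, 36 mm across, 80 mm tall, 70 g, standing upright on the rest's plate (15 mm up) where the board's foot is to go. Point at its centre, 40 mm above its foot; z up
- jar_b_center (a point): amber spice jar with black cap, 36 mm across, 80 mm tall, 70 g, standing upright on the rest's plate (15 mm up) where the board's foot is to go. Point at its centre, 40 mm above its foot; z up
- tray: fixed shallow open steel tray, 190 (x) by 130 mm (y), rim 18 mm high, walls 3 mm, floor about 3 mm up; origin at the middle of its underside. It stands on the left or on the right, opposite the board holder
- pot_lid: steel pot lid with copper bottom rim, 171 mm across, 45 mm high with its knob; bystander, origin at its underside, leave it alone
- mortar: steel mortar, 88 mm across, 60 mm high, its pestle standing in it to about 160 mm; bystander, origin at its underside, leave it alone
- spatula: wooden spatula lying flat; bystander, origin at its underside, leave it alone
- katori: small steel bowl, 56 mm across, 30 mm high; bystander, origin at its underside, leave it alone
- weight: brass weight, 40 mm across, 30 mm high; bystander, origin at its underside, leave it alone
- tumbler: open steel tumbler, 68 mm across, 90 mm tall; bystander, origin at its underside, leave it alone

How it is judged:
On the way, in this order (a step that is already met when the one before it is completed fails the run):
1. both jars stand in the tray, and every spring that is there sits on a rod, down on the plate, and both outer rods have one (x of jar_a_center in the frame of tray between -0.085 and 0.085 m and y of jar_a_center in the frame of tray between -0.055 and 0.055 m and height (world z) of jar_a_center between 0.036 and 0.05 m and angle between each of jar_a_center, jar_b_center's own z axis and vertical below 0.15 rad and x of jar_b_center in the frame of tray between -0.085 and 0.085 m and y of jar_b_center in the frame of tray between -0.055 and 0.055 m and height (world z) of jar_b_center between 0.036 and 0.05 m and ((horizontal distance between spring1_center and rod1 below 0.009 m and height (world z) of spring1_center between 0.033 and 0.047 m and angle between spring1_center's own z axis and vertical below 0.14 rad) or (horizontal distance between spring1_center and rod2 below 0.009 m and height (world z) of spring1_center between 0.033 and 0.047 m and angle between spring1_center's own z axis and vertical below 0.14 rad) or (horizontal distance between spring1_center and rod3 below 0.009 m and height (world z) of spring1_center between 0.033 and 0.047 m and angle between spring1_center's own z axis and vertical below 0.14 rad) or (horizontal distance between spring1_center and rod4 below 0.009 m and height (world z) of spring1_center between 0.033 and 0.047 m and angle between spring1_center's own z axis and vertical below 0.14 rad)) and ((horizontal distance between spring2_center and rod1 below 0.009 m and height (world z) of spring2_center between 0.033 and 0.047 m and angle between spring2_center's own z axis and vertical below 0.14 rad) or (horizontal distance between spring2_center and rod2 below 0.009 m and height (world z) of spring2_center between 0.033 and 0.047 m and angle between spring2_center's own z axis and vertical below 0.14 rad) or (horizontal distance between spring2_center and rod3 below 0.009 m and height (world z) of spring2_center between 0.033 and 0.047 m and angle between spring2_center's own z axis and vertical below 0.14 rad) or (horizontal distance between spring2_center and rod4 below 0.009 m and height (world z) of spring2_center between 0.033 and 0.047 m and angle between spring2_center's own z axis and vertical below 0.14 rad)) and ((horizontal distance between spring3_center and rod1 below 0.009 m and height (world z) of spring3_center between 0.033 and 0.047 m and angle between spring3_center's own z axis and vertical below 0.14 rad) or (horizontal distance between spring3_center and rod2 below 0.009 m and height (world z) of spring3_center between 0.033 and 0.047 m and angle between spring3_center's own z axis and vertical below 0.14 rad) or (horizontal distance between spring3_center and rod3 below 0.009 m and height (world z) of spring3_center between 0.033 and 0.047 m and angle between spring3_center's own z axis and vertical below 0.14 rad) or (horizontal distance between spring3_center and rod4 below 0.009 m and height (world z) of spring3_center between 0.033 and 0.047 m and angle between spring3_center's own z axis and vertical below 0.14 rad)) and ((horizontal distance between spring4_center and rod1 below 0.009 m and height (world z) of spring4_center between 0.033 and 0.047 m and angle between spring4_center's own z axis and vertical below 0.14 rad) or (horizontal distance between spring4_center and rod2 below 0.009 m and height (world z) of spring4_center between 0.033 and 0.047 m and angle between spring4_center's own z axis and vertical below 0.14 rad) or (horizontal distance between spring4_center and rod3 below 0.009 m and height (world z) of spring4_center between 0.033 and 0.047 m and angle between spring4_center's own z axis and vertical below 0.14 rad) or (horizontal distance between spring4_center and rod4 below 0.009 m and height (world z) of spring4_center between 0.033 and 0.047 m and angle between spring4_center's own z axis and vertical below 0.14 rad)) and ((horizontal distance between spring1_center and rod1 below 0.009 m and height (world z) of spring1_center between 0.033 and 0.047 m and angle between spring1_center's own z axis and vertical below 0.14 rad) or (horizontal distance between spring2_center and rod1 below 0.009 m and height (world z) of spring2_center between 0.033 and 0.047 m and angle between spring2_center's own z axis and vertical below 0.14 rad) or (horizontal distance between spring3_center and rod1 below 0.009 m and height (world z) of spring3_center between 0.033 and 0.047 m and angle between spring3_center's own z axis and vertical below 0.14 rad) or (horizontal distance between spring4_center and rod1 below 0.009 m and height (world z) of spring4_center between 0.033 and 0.047 m and angle between spring4_center's own z axis and vertical below 0.14 rad)) and ((horizontal distance between spring1_center and rod4 below 0.009 m and height (world z) of spring1_center between 0.033 and 0.047 m and angle between spring1_center's own z axis and vertical below 0.14 rad) or (horizontal distance between spring2_center and rod4 below 0.009 m and height (world z) of spring2_center between 0.033 and 0.047 m and angle between spring2_center's own z axis and vertical below 0.14 rad) or (horizontal distance between spring3_center and rod4 below 0.009 m and height (world z) of spring3_center between 0.033 and 0.047 m and angle between spring3_center's own z axis and vertical below 0.14 rad) or (horizontal distance between spring4_center and rod4 below 0.009 m and height (world z) of spring4_center between 0.033 and 0.047 m and angle between spring4_center's own z axis and vertical below 0.14 rad))), for 0.2 s.
2. the board leans on the springs, released (angle between board_center's own z axis and vertical between 0.12 and 0.62 rad and height (world z) of board_foot between 0.01 and 0.03 m and x of board_foot in the frame of rest between -0.004 and 0.045 m and y of board_foot in the frame of rest between -0.04 and 0.04 m and x of board_top in the frame of rest between -0.12 and 0 m and angle between the y axis of board_center and the y axis of rest, either way round above 1.37 rad and (contact force between board and spring1 above 0.03 N or contact force between board and spring2 above 0.03 N or contact force between board and spring3 above 0.03 N or contact force between board and spring4 above 0.03 N) and linear speed of board below 0.02 m/s and contact force between board and the fingers below 0.05 N), for 0.2 s.
At the end, for the whole second after the job is handed in: Both jars stand in the tray; each spring present is on a rod (axes within 9 mm, centre 33-47 mm up, tilt under 0.14 rad), both outer rods have one; the board, let go and still, stands inside the lip within 40 mm of mid-rest, square within 0.2 rad, leaning back 0.12-0.62 rad and touching a spring (all of step 1 and all of step 2).
It fails at once if a bystander (lid, mortar, spatula, tumbler, small bowl, brass weight) is shifted by more than 40 mm or knocked over (distance of any of pot_lid, mortar, spatula, katori, weight, tumbler from where it was at the start of the episode above 0.04 m or angle between any of pot_lid, mortar, spatula, katori, weight, tumbler's own z axis and vertical above 0.5 rad).
Of spring1, spring2, spring3, spring4 only 2 to 4 are there at a start; the rules pass over those that are not, and their reading is None.
At some moment in a run one of spring1, spring2, spring3, spring4 may be knocked a few centimetres aside while the robot is not near it.
It also fails if it takes over 210 s, if anything falls off the work surface, if the arm or the gripper's body presses on something with over 40 N, if the wrist force passes 120 N, or if a joint passes its speed limit or range.

## Working session

There is one attempt and no reset: what is moved stays moved. The work goes in short steps, Python scripts to look and compute and a shell command to move; the robot and the scene stay as the last step left them, time stands still between calls to the robot, and variables do not carry over. Pictures are saved under pics/ and viewed, and the job is handed in when it is done.

```bash
mkdir -p pics; ls; cat > h.py <<'E'
import numpy as np, cv2, json
from scipy.spatial.transform import Rotation as R
from bench import robot
def snap(n,name):
    s=robot.snapshot(n); cv2.imwrite('pics/%s.png'%name,cv2.cvtColor(s['color'],cv2.COLOR_RGB2BGR)); 
    np.savez('pics/%s.npz'%name,color=s['color'],K=s['intrinsics'],eye=s['eye'],R=s['rotation']); return s
def load(name):
    d=np.load('pics/%s.npz'%name); return dict(color=d['color'],intrinsics=d['K'],eye=d['eye'],rotation=d['R'])
def ray(s,u,v):
    d=np.array(s['rotation'])@np.linalg.solve(np.array(s['intrinsics']),np.array([u,v,1.])); return np.array(s['eye']),d
def onz(s,u,v,z):
    e,d=ray(s,u,v); return e+d*(z-e[2])/d[2]
def proj(s,p):
    c=np.array(s['rotation']).T@(np.array(p,float)-np.array(s['eye'])); q=np.array(s['intrinsics'])@c; return q[:2]/q[2]
def up(name,box,f,out):
    im=cv2.imread('pics/%s.png'%name); x0,y0,x1,y1=box
    cv2.imwrite('pics/%s.png'%out,cv2.resize(im[y0:y1,x0:x1],None,fx=f,fy=f,interpolation=cv2.INTER_CUBIC))
E
python3 - <<'E'
from h import *
for n in ['top','side','wrist']:
    s=snap(n,n+'0'); print(n,s['eye'],np.round(s['rotation'],3).tolist(),np.array(s['intrinsics']).tolist())
print(robot.get_obs())
E
```

```text
pics
top [ 0.37460335 -0.0091459   1.27131972] [-2.985, 0.018, -1.549] [[498.6246456040614, 0.0, 256.25025841523734], [0.0, 498.6246456040614, 196.3885913626346], [0.0, 0.0, 1.0]]
side [0.45494277 0.80690401 0.67783723] [-2.178, 0.004, -3.029] [[403.33370160660184, 0.0, 248.77302251161657], [0.0, 403.33370160660184, 186.58420537192526], [0.0, 0.0, 1.0]]
wrist [ 0.29805535 -0.46815321  0.38296642] [2.875, 0.002, -1.142] [[266.30876018532626, 0.0, 249.22187546975496], [0.0, 266.30876018532626, 193.05495843340827], [0.0, 0.0, 1.0]]
{'time': 0.15, 'joint_positions': array([-1.24511231e+00,  8.78252263e-02,  1.37186779e+00, -1.25496470e-05,
        1.68358121e+00, -1.03099025e-01]), 'qvel': array([ 0.00192521, -0.00205557, -0.00369393, -0.00099487, -0.0008881 ,
       -0.00091772]), 'joint_torque': array([ 1.15998315e-03, -3.40643442e+01, -3.02792788e+01,  7.18483957e-02,
        3.04997864e-02, -1.19942019e-04]), 'tool_pos': array([ 0.22853352, -0.49983094,  0.20457112]), 'ee_rot': array([-3.14143200e+00,  1.67393024e-03, -1.14201455e+00]), 'wrist_force': array([ 1.08407824, -0.59212184, -0.61040794]), 'wrist_torque': array([ 0.0186282 , -0.00686387, -0.04406518]), 'width': 0.09428102498215254}
```

```bash
sed -i "s/^def snap/def RM(r):\n    r=np.array(r); return r if r.shape==(3,3) else R.from_euler('xyz',r).as_matrix()\ndef snap/; s/np.array(s\['rotation'\])/RM(s['rotation'])/g" h.py; python3 -c "
from h import *
for n in ['top','side']:
    s=load(n+'0'); print(proj(s,[.5,0,0]),proj(s,[.5,.1,0]))
    up(n+'0',(0,0,512,384),1.56,n+'0b')
s=load('top0');print(onz(s,256,196,0))"
```

```text
[262.57451176 225.18253958] [223.54513205 224.39202742]
[267.5181267  223.71860876] [264.41424456 250.48384778]
[0.57522395 0.01848837 0.        ]
```

View pics/top0.png

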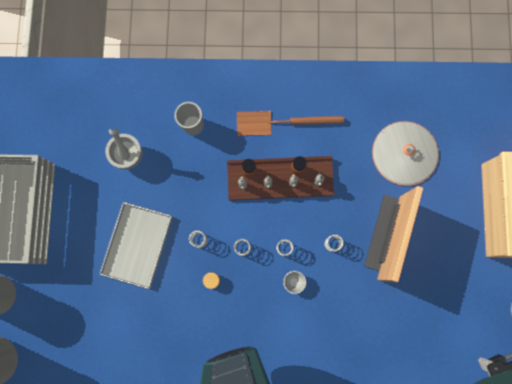

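View pics/side0.png

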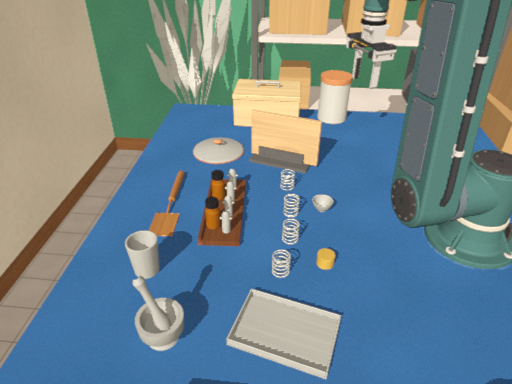

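```bash
python3 -c "
from h import *
up('top0',(180,140,350,300),4.7,'top0z'); up('side0',(180,150,350,290),4.5,'side0z'); up('top0',(355,170,440,300),4.5,'top0h')"
```

```text
(no output)
```

View pics/top0z.png

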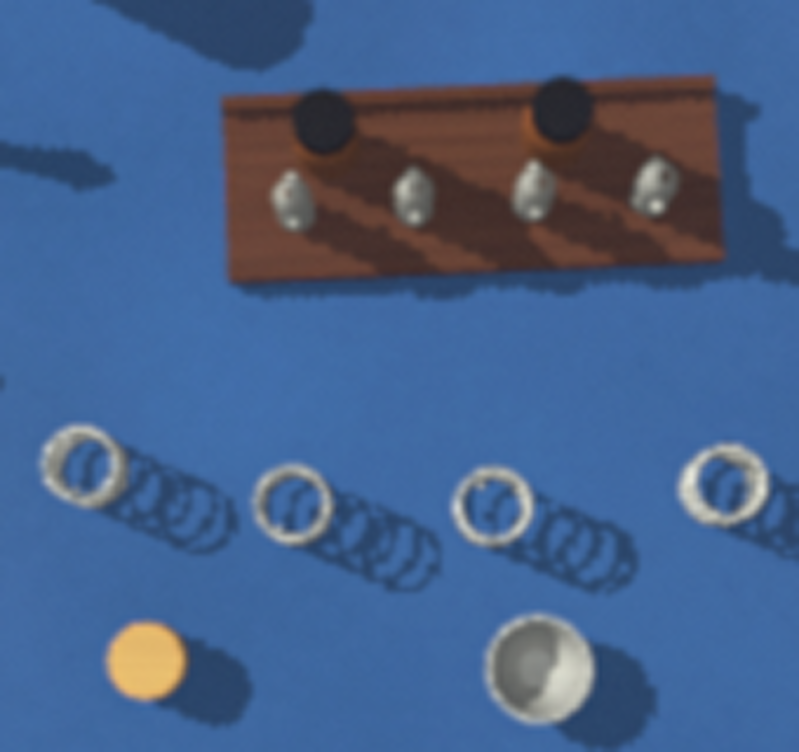

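View pics/side0z.png

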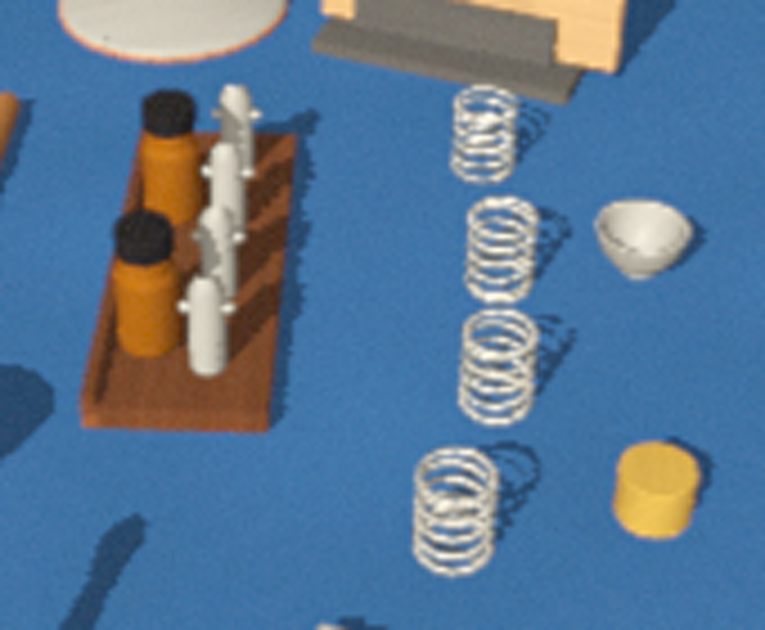

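View pics/top0h.png

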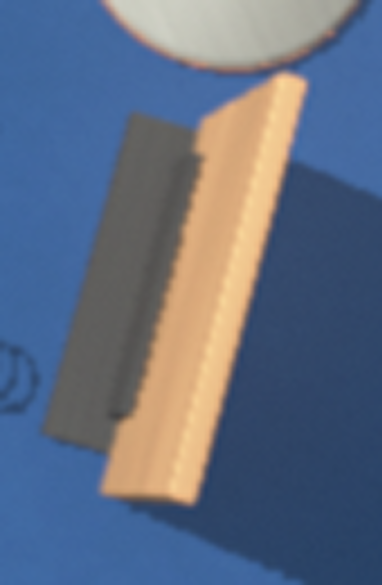

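```bash
cat > m.py <<'E'
from h import *
s=load('top0'); z=lambda u,v:(u/4.7+180,v/4.7+140)
C=[onz(s,*z(222,98),.023),onz(s,*z(716,76),.023),onz(s,*z(229,282),.015),onz(s,*z(724,260),.015)]
loc=np.array([[.0505,.135],[.0505,-.135],[-.0505,.135],[-.0505,-.135]])
for c in C: print(np.round(c,4))
W=np.array(C)[:,:2]; 
lc=loc-loc.mean(0); wc=W-W.mean(0)
a=np.arctan2((lc[:,0]*wc[:,1]-lc[:,1]*wc[:,0]).sum(),(lc*wc).sum()); Rm=np.array([[np.cos(a),-np.sin(a)],[np.sin(a),np.cos(a)]])
o=W.mean(0)-Rm@loc.mean(0); print('rest',o,a, 'res',np.round(W-(o+loc@Rm.T),4).tolist())
im=cv2.imread('pics/top0.png');S=load('side0'); im2=cv2.imread('pics/side0.png')
big=cv2.resize(im[140:300,180:350],None,fx=4.7,fy=4.7,interpolation=cv2.INTER_CUBIC)
b2=cv2.resize(im2[150:290,180:350],None,fx=4.5,fy=4.5,interpolation=cv2.INTER_CUBIC)
for i,y in enumerate([-.096,-.032,.032,.096]):
    p=o+Rm@[-.025,y]; print('rod',i+1,np.round(p,4))
    for zz in (.015,.077):
        q=(proj(s,[*p,zz])-[180,140])*4.7; cv2.circle(big,tuple(int(t) for t in q),3,(0,0,255),-1)
        q=(proj(S,[*p,zz])-[180,150])*4.5; cv2.circle(b2,tuple(int(t) for t in q),3,(0,0,255),-1)
# springs top ring z=.05 centre
for u,v in [(83,466),(293,504),(493,506),(724,485)]:
    p=onz(s,*z(u,v),.0485); print('spring',np.round(p,4))
    for zz in (.0,.05):
        q=(proj(S,[*p[:2],zz])-[180,150])*4.5; cv2.circle(b2,tuple(int(t) for t in q),3,(0,0,255),-1)
for u,v in [(324,121),(562,110)]:
    p=onz(s,*z(u,v),.095); print('jar',np.round(p,4))
    for zz in (.015,.095):
        q=(proj(S,[*p[:2],zz])-[180,150])*4.5; cv2.circle(b2,tuple(int(t) for t in q),3,(0,0,255),-1)
cv2.imwrite('pics/chk_t.png',big);cv2.imwrite('pics/chk_s.png',b2)
for u,v in [(125,206),(172,217),(151,288),(101,275)]:print('tray',np.round(onz(s,u,v,.018),4))
zh=lambda u,v:(u/4.5+355,v/4.5+170)
for u,v in [(285,72),(306,84),(196,504),(165,498),(100,492)]:print('board',np.round(onz(s,*zh(u,v),.16),4))
E
python3 m.py
```

```text
[0.6615 0.0938 0.023 ]
[ 0.6786 -0.1752  0.023 ]
[0.5612 0.0875 0.015 ]
[ 0.5784 -0.1804  0.015 ]
rest [ 0.61991889 -0.04355775] 0.06311667894114739 res [[-0.0003, -0.0005], [-0.0003, -0.0001], [0.0002, -0.0005], [0.0004, 0.0011]]
rod 1 [ 0.601  -0.1409]
rod 2 [ 0.597  -0.0771]
rod 3 [ 0.593  -0.0132]
rod 4 [0.5889 0.0507]
spring [0.4576 0.1583 0.0485]
spring [0.4401 0.048  0.0485]
spring [ 0.4413 -0.0559  0.0485]
spring [ 0.4547 -0.1756  0.0485]
jar [0.6338 0.0351 0.095 ]
jar [ 0.6418 -0.0868  0.095 ]
tray [0.5401 0.3515 0.018 ]
tray [0.5144 0.2299 0.018 ]
tray [0.3362 0.2736 0.018 ]
tray [0.3653 0.4007 0.018 ]
board [ 0.5798 -0.3499  0.16  ]
board [ 0.5739 -0.3601  0.16  ]
board [ 0.3657 -0.3009  0.16  ]
board [ 0.3682 -0.2859  0.16  ]
board [ 0.3704 -0.2545  0.16  ]
```

View pics/chk_t.png

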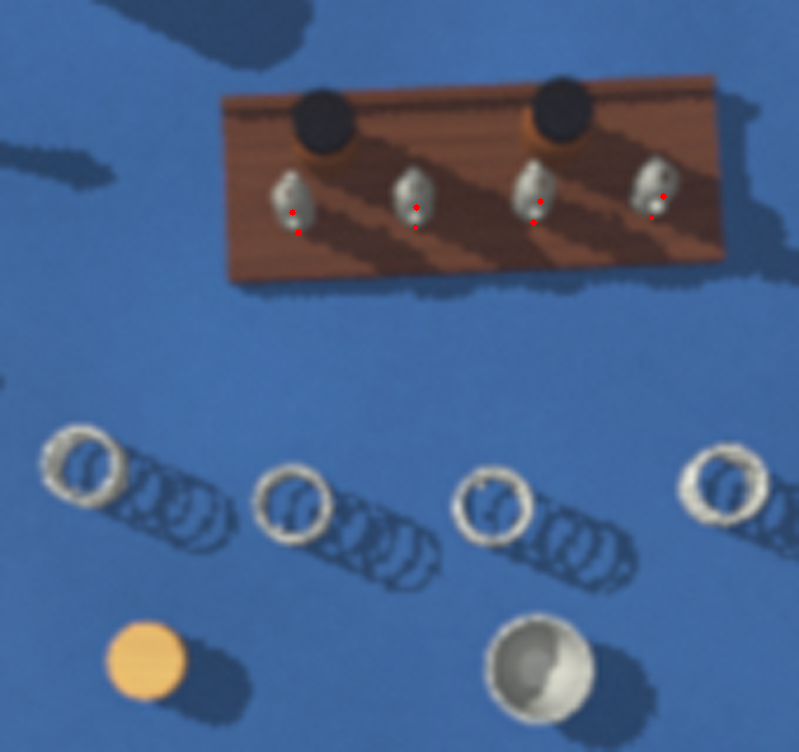

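View pics/chk_s.png

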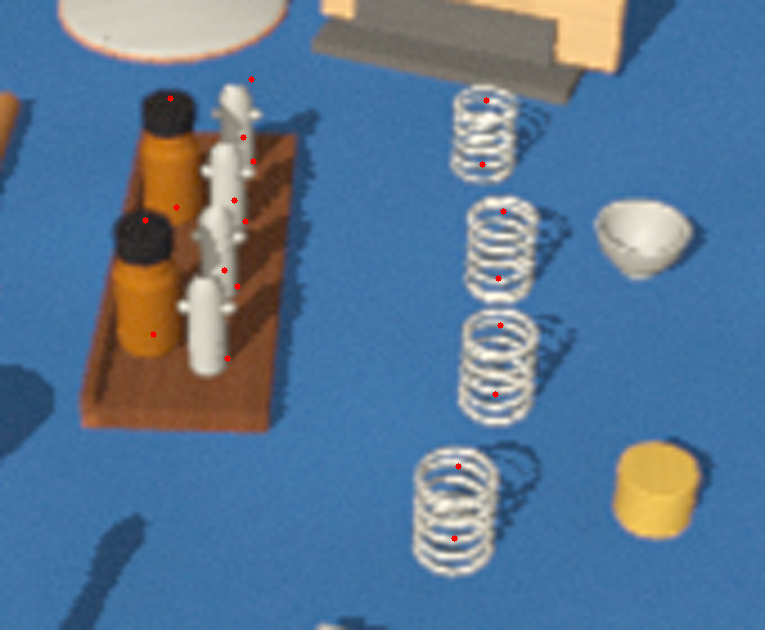

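View pics/wrist0.png

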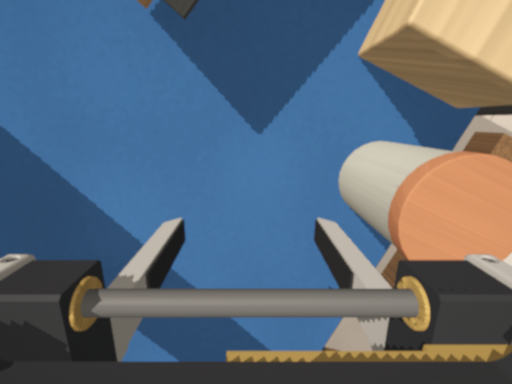

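```bash
cat > scene.py <<'E'
import numpy as np
a=0.0631; Rm=np.array([[np.cos(a),-np.sin(a)],[np.sin(a),np.cos(a)]])
o=np.array([0.61992,-0.04356])+Rm@[0.0115,0]
rest=lambda x,y:o+Rm@[x,y]
E
cat > go.py <<'E'
import sys
from h import *
def plan(x,y,z,yaw):
    ob=robot.get_obs(); p=ob['tool_pos']; Rc=R.from_euler('xyz',ob['ee_rot'])
    Rt=R.from_euler('xyz',[np.pi,0,yaw])
    Rt2=R.from_euler('xyz',[np.pi,0,yaw+np.pi])
    print('at',np.round(p,4),'rpy',np.round(ob['ee_rot'],3),'w',round(ob['width'],4),'F',np.round(ob['wrist_force'],1),'t',round(ob['time'],1),'j6',round(ob['joint_positions'][5],2))
    d=np.array([x,y,z])-p
    print('turn (tool):',np.round((Rc.inv()*Rt).as_rotvec(),3),' alt',np.round((Rc.inv()*Rt2).as_rotvec(),3))
    print('shift before turn mm:',np.round(Rc.inv().apply(d)*1000,1),' after turn:',np.round(Rt.inv().apply(d)*1000,1),' after alt:',np.round(Rt2.inv().apply(d)*1000,1))
if __name__=='__main__': plan(*map(float,sys.argv[1:5]))
E
python3 - <<'E'
from h import *; from scene import *
s=load('top0');S=load('side0');im=cv2.imread('pics/top0.png');im2=cv2.imread('pics/side0.png')
big=cv2.resize(im[140:220,220:340],None,fx=6,fy=6,interpolation=cv2.INTER_CUBIC)
b2=cv2.resize(im2[150:250,190:260],None,fx=6,fy=6,interpolation=cv2.INTER_CUBIC)
for y in [-.096,-.032,.032,.096]:
    p=rest(-.025,y); print(p)
    for zz in (.015,.077):
        q=(proj(s,[*p,zz])-[220,140]+.5)*6; cv2.circle(big,tuple(int(t) for t in q),3,(0,0,255),-1)
        q=(proj(S,[*p,zz])-[190,150]+.5)*6; cv2.circle(b2,tuple(int(t) for t in q),3,(0,0,255),-1)
out=np.zeros((600,1150,3),np.uint8);out[:480,:720]=big;out[:600,724:1144]=b2
cv2.imwrite('pics/chk2.png',cv2.resize(out,(800,417)))
E
```

```text
[ 0.61250045 -0.14022023]
[ 0.60846473 -0.0763476 ]
[ 0.60442901 -0.01247497]
[0.60039329 0.05139766]
```

View pics/chk2.png

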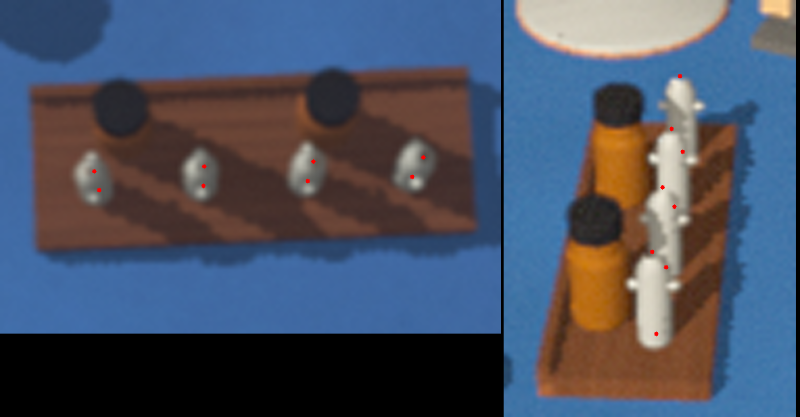

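```bash
python3 go.py .378 -.1756 .09 -1.508
```

```text
at [ 0.2285 -0.4998  0.2046] rpy [-3.141e+00  2.000e-03 -1.142e+00] w 0.0943 F [ 1.1 -0.6 -0.6] t 0.1 j6 -0.1
turn (tool): [0.    0.002 0.366]  alt [-2.000e-03  0.000e+00 -2.776e+00]
shift before turn mm: [-232.5 -270.7  115. ]  after turn: [-314.2 -169.5  114.6]  after alt: [314.2 169.5 114.6]
```

```bash
python3 -m handwheel '{"delta_pos":[[0,0,0],[0,0,0],[-52,-28,0],[-52,-28,0],[-52,-28,0],[-52,-28,0],[-52,-28,0],[-52,-28,0]],"rotation":[[0,0,0.183],[0,0,0.183],[0,0,0],[0,0,0],[0,0,0],[0,0,0],[0,0,0],[0,0,0]],"claw":[-1,-1,-1,-1,-1,-1,-1,-1]}'; python3 go.py .378 -.1756 .09 -1.508
```

```text
time: 1.15
tool_pos: [0.3771, -0.1765, 0.2053]
ee_rot: [-3.141, -0.0, -1.508]
wrist_force: [0.5, -0.7, -0.1]
width: 0.094
at [ 0.3771 -0.1765  0.2053] rpy [-3.141 -0.    -1.508] w 0.094 F [ 0.5 -0.7 -0.1] t 1.1 j6 0.93
turn (tool): [-0. -0. -0.]  alt [-0.000e+00  1.000e-03  3.141e+00]
shift before turn mm: [ -0.8  -0.9 115.3]  after turn: [ -0.8  -1.  115.3]  after alt: [  0.8   1.  115.3]
```

Tracking is accurate. I'll descend to view spring 4, then look at the others.

```bash
python3 -m handwheel '{"delta_pos":[[0,0,40],[0,0,40],[0,0,40],[0,0,0],[0,0,0],[0,0,0],[0,0,0],[0,0,0]],"rotation":[[0,0,0],[0,0,0],[0,0,0],[0,0,0],[0,0,0],[0,0,0],[0,0,0],[0,0,0]],"claw":[-1,-1,-1,-1,-1,-1,-1,-1]}'; python3 -c "
from h import *
s=snap('wrist','w4'); print(proj(s,[.4547,-.1756,0]),proj(s,[.4547,-.1756,.05]))"
python3 -m handwheel '{"delta_pos":[[-50,0,0],[-60,0,0],[-10,0,0],[0,0,0],[0,0,0],[0,0,0],[0,0,0],[0,0,0]],"rotation":[[0,0,0],[0,0,0],[0,0,0],[0,0,0],[0,0,0],[0,0,0],[0,0,0],[0,0,0]],"claw":[-1,-1,-1,-1,-1,-1,-1,-1]}'; python3 -c "
from h import *
s=snap('wrist','w3'); print(proj(s,[.4413,-.0559,0]),proj(s,[.4413,-.0559,.05]))"
python3 -m handwheel '{"delta_pos":[[-50,0,0],[-54,0,0],[0,0,0],[0,0,0],[0,0,0],[0,0,0],[0,0,0],[0,0,0]],"rotation":[[0,0,0],[0,0,0],[0,0,0],[0,0,0],[0,0,0],[0,0,0],[0,0,0],[0,0,0]],"claw":[-1,-1,-1,-1,-1,-1,-1,-1]}'; python3 -c "
from h import *
s=snap('wrist','w2'); print(proj(s,[.4401,.048,0]),proj(s,[.4401,.048,.05]))"
python3 -m handwheel '{"delta_pos":[[-50,0,0],[-56,0,0],[0,0,0],[0,0,0],[0,0,0],[0,0,0],[0,0,0],[0,0,0]],"rotation":[[0,0,0],[0,0,0],[0,0,0],[0,0,0],[0,0,0],[0,0,0],[0,0,0],[0,0,0]],"claw":[-1,-1,-1,-1,-1,-1,-1,-1]}'; python3 -c "
from h import *
s=snap('wrist','w1'); print(proj(s,[.4576,.1583,0]),proj(s,[.4576,.1583,.05]))"
```

```text
time: 2.15
tool_pos: [0.3772, -0.1786, 0.0863]
ee_rot: [-3.14, -0.001, -1.508]
wrist_force: [-0.8, -0.2, -0.3]
width: 0.094
[251.13859936 119.25287711] [251.65603998 118.89626723]
time: 3.2
tool_pos: [0.3693, -0.059, 0.0854]
ee_rot: [3.141, -0.0, -1.509]
wrist_force: [0.2, 0.6, -0.4]
width: 0.0943
[250.75126626 124.9974277 ] [251.11750798 126.07226761]
time: 4.25
tool_pos: [0.3628, 0.0449, 0.0854]
ee_rot: [3.142, -0.0, -1.509]
wrist_force: [0.4, 0.9, -0.4]
width: 0.0946
[251.03501123 119.32110085] [251.47274689 119.06383228]
time: 5.3
tool_pos: [0.3562, 0.1506, 0.0855]
ee_rot: [-3.141, -0.0, -1.509]
wrist_force: [0.7, -0.7, -0.8]
width: 0.094
[247.84776937  92.24980597] [247.52911269  85.43952519]
```

```bash
python3 -c "
from h import *
o=[]
for n in ['w4','w3','w2','w1']:
    im=cv2.imread('pics/%s.png'%n)[70:200,190:320]; o.append(cv2.resize(im,(390,290),interpolation=cv2.INTER_CUBIC) if 0 else cv2.resize(im,(300,300),interpolation=cv2.INTER_CUBIC))
cv2.imwrite('pics/w4x.png',np.vstack([np.hstack(o[:2]),np.hstack(o[2:])]))"
```

```text
(no output)
```

View pics/w4x.png

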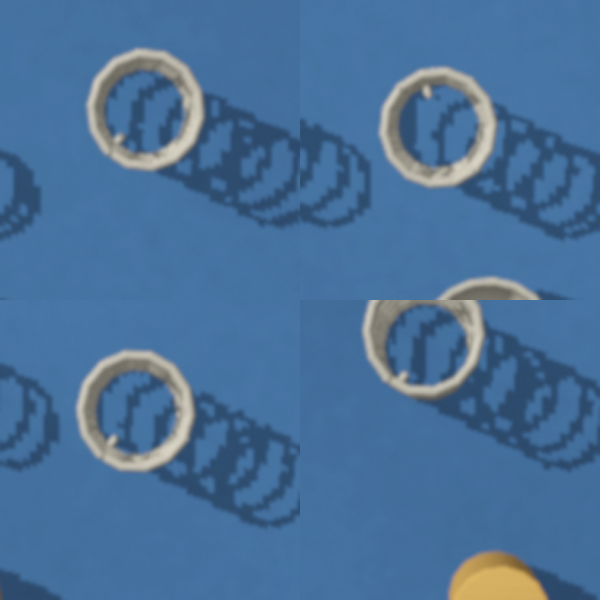

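```bash
python3 -c "
from h import *
k=130/300
for n,c,hk,c0 in [('w4',(146,109),(118,138),(.4547,-.1756)),('w3',(138,127),(127,92),(.4413,-.0559)),('w2',(135.5,110),(112,140),(.4401,.048)),('w1',(123.5,39),(102,77),(.4576,.1583))]:
    s=load(n); f=lambda p,z:onz(s,p[0]*k+190-.5,p[1]*k+70-.5,z)[:2]
    C=f(c,.0485);H=f(hk,.0015); d=H-C; print(n,'center',C.round(4),'top view',c0,'hook',d.round(4),'ang',np.arctan2(d[1],d[0]).round(3))
for j,p in [('a',(.6338,.0351)),('b',(.6418,-.0868))]: print(j,p)
"
```

```text
w4 center [ 0.4564 -0.1764] top view (0.4547, -0.1756) hook [-0.0116  0.0103] ang 2.418
w3 center [ 0.4423 -0.0544] top view (0.4413, -0.0559) hook [0.0128 0.0053] ang 0.39
w2 center [0.4414 0.0506] top view (0.4401, 0.048) hook [-0.0121  0.0092] ang 2.489
w1 center [0.4569 0.1617] top view (0.4576, 0.1583) hook [-0.0096  0.0092] ang 2.373
a (0.6338, 0.0351)
b (0.6418, -0.0868)
```

```bash
python3 go.py .634 .0355 .041 -1.508
```

```text
at [0.3562 0.1508 0.0855] rpy [-3.141 -0.    -1.509] w 0.0944 F [ 0.1  1.1 -0.5] t 5.3 j6 1.76
turn (tool): [-0.    -0.    -0.001]  alt [-0.     0.     3.141]
shift before turn mm: [ 132.3 -270.1   44.6]  after turn: [ 132.5 -270.    44.5]  after alt: [-132.5  270.    44.5]
```

```bash
python3 -m handwheel '{"delta_pos":[[0,0,-60],[22,-45,0],[22,-45,0],[22,-45,0],[22,-45,0],[22,-45,0],[22,-45,0],[0,0,0]],"rotation":[[0,0,0],[0,0,0],[0,0,0],[0,0,0],[0,0,0],[0,0,0],[0,0,0],[0,0,0]],"claw":[-1,-1,-1,-1,-1,-1,-1,-1]}'; python3 -c "
from h import *
snap('wrist','wj')"; python3 go.py .634 .0355 .041 -1.508
```

```text
time: 6.35
tool_pos: [0.6356, 0.0345, 0.1429]
ee_rot: [3.139, -0.0, -1.51]
wrist_force: [-0.1, 0.4, -0.1]
width: 0.0938
at [0.6342 0.0355 0.1437] rpy [ 3.139  0.    -1.509] w 0.0937 F [-0.6  0.5 -0.2] t 6.4 j6 1.48
turn (tool): [ 0.003  0.    -0.001]  alt [ 1.00e-03 -5.00e-03  3.14e+00]
shift before turn mm: [  0.   -0.2 102.7]  after turn: [  0.    0.2 102.7]  after alt: [ -0.   -0.2 102.7]
```

View pics/wj.png

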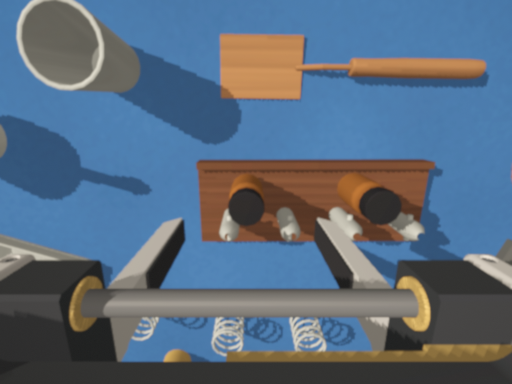

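```bash
python3 -m handwheel '{"delta_pos":[[0,0,40],[0,0,40],[0,0,22],[0,0,0],[0,0,0],[0,0,0],[0,0,0],[0,0,0]],"rotation":[[0,0,0],[0,0,0],[0,0,0],[0,0,0],[0,0,0],[0,0,0],[0,0,0],[0,0,0]],"claw":[-1,-1,-1,-1,1,1,1,1]}'; python3 go.py .634 .0355 .16 -1.508
```

```text
time: 7.4
tool_pos: [0.6341, 0.0362, 0.0441]
ee_rot: [-3.141, -0.0, -1.508]
wrist_force: [0.1, -0.8, -1.2]
width: 0.0573
at [0.6341 0.0362 0.0441] rpy [-3.141 -0.    -1.508] w 0.0573 F [ 0.1 -0.8 -1.2] t 7.4 j6 1.48
turn (tool): [-0.001 -0.    -0.   ]  alt [-0.000e+00  2.000e-03  3.142e+00]
shift before turn mm: [ 7.000e-01  1.000e-01 -1.159e+02]  after turn: [   0.7    0.2 -115.9]  after alt: [  -0.7   -0.2 -115.9]
```

```bash
python3 -m handwheel '{"delta_pos":[[0,0,0],[0,0,0],[0,0,0],[0,0,-30],[0,0,-40],[0,0,-40],[0,0,0],[0,0,0]],"rotation":[[0,0,0],[0,0,0],[0,0,0],[0,0,0],[0,0,0],[0,0,0],[0,0,0],[0,0,0]],"claw":[1,1,1,1,1,1,1,1]}'; python3 go.py .478 .304 .035 -1.81
```

```text
time: 8.4
tool_pos: [0.6331, 0.0363, 0.1519]
ee_rot: [3.139, 0.0, -1.508]
wrist_force: [-0.4, 0.3, -1.4]
width: 0.035
at [0.6331 0.0363 0.1519] rpy [ 3.139  0.    -1.508] w 0.035 F [-0.4  0.3 -1.4] t 8.4 j6 1.48
turn (tool): [ 0.002 -0.     0.302]  alt [ 0.     0.003 -2.84 ]
shift before turn mm: [-276.9  137.7  117.3]  after turn: [-223.4  214.1  116.9]  after alt: [ 223.4 -214.1  116.9]
```

```bash
python3 -m handwheel '{"delta_pos":[[0,0,0],[0,0,0],[-37,35.7,0],[-37,35.7,0],[-37,35.7,0],[-37,35.7,0],[-37,35.7,0],[-38,35.7,0]],"rotation":[[0,0,0.151],[0,0,0.151],[0,0,0],[0,0,0],[0,0,0],[0,0,0],[0,0,0],[0,0,0]],"claw":[1,1,1,1,1,1,1,1]}'; python3 go.py .478 .304 .034 -1.81
```

```text
time: 9.4
tool_pos: [0.4762, 0.3042, 0.1504]
ee_rot: [3.138, -0.003, -1.81]
wrist_force: [0.1, 0.3, -0.7]
width: 0.0352
at [0.4762 0.3042 0.1504] rpy [ 3.138e+00 -3.000e-03 -1.810e+00] w 0.0352 F [ 0.1  0.3 -0.7] t 9.4 j6 2.28
turn (tool): [ 0.004 -0.003 -0.   ]  alt [-0.005 -0.006  3.141]
shift before turn mm: [ -0.6  -2.2 116.3]  after turn: [ -0.2  -1.8 116.4]  after alt: [  0.2   1.8 116.4]
```

```bash
python3 -m handwheel '{"delta_pos":[[0,0,45],[0,0,45],[0,0,18],[0,0,7],[0,0,2],[0,0,0],[0,0,0],[0,0,0]],"rotation":[[0,0,0],[0,0,0],[0,0,0],[0,0,0],[0,0,0],[0,0,0],[0,0,0],[0,0,0]],"claw":[1,1,1,1,1,1,1,1]}'; python3 go.py .478 .304 .034 -1.81;  python3 -c "
from h import *
snap('side','s1')"
```

```text
time: 10.4
tool_pos: [0.4791, 0.3039, 0.0374]
ee_rot: [-3.14, 0.001, -1.81]
wrist_force: [-0.5, 0.1, -0.9]
width: 0.0353
at [0.4791 0.3039 0.0374] rpy [-3.14e+00  1.00e-03 -1.81e+00] w 0.0353 F [-0.5  0.1 -0.9] t 10.4 j6 2.28
turn (tool): [-0.001  0.001 -0.   ]  alt [2.000e-03 2.000e-03 3.142e+00]
shift before turn mm: [0.1 1.1 3.4]  after turn: [0.1 1.1 3.4]  after alt: [-0.1 -1.1  3.4]
```

View pics/s1.png

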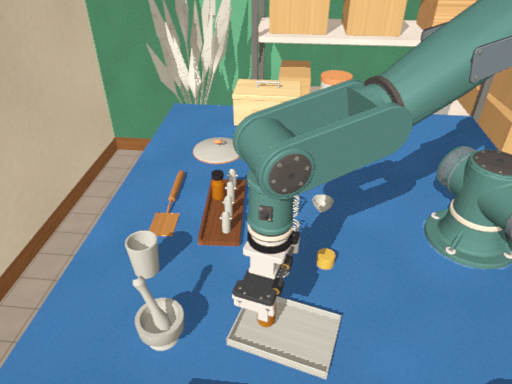

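```bash
python3 -m handwheel '{"delta_pos":[[0,0,3],[0,0,2.3],[0,0,0],[0,0,0],[0,0,0],[0,0,0],[0,0,0],[0,0,0]],"rotation":[[0,0,0],[0,0,0],[0,0,0],[0,0,0],[0,0,0],[0,0,0],[0,0,0],[0,0,0]],"claw":[1,1,1,1,-0.5,-0.5,-0.5,-0.5]}'; python3 -m handwheel '{"delta_pos":[[0,0,-40],[0,0,-50],[0,0,-30],[0,0,0],[0,0,0],[0,0,0],[0,0,0],[0,0,0]],"rotation":[[0,0,0],[0,0,0],[0,0,0],[0,0,0],[0,0,0],[0,0,0],[0,0,-0.15],[0,0,-0.15]],"claw":[-0.5,-0.5,-0.5,-0.5,-0.5,-0.5,-0.5,-0.5]}'; python3 go.py .642 -.0865 .15 -1.508
```

```text
time: 11.45
tool_pos: [0.4785, 0.3036, 0.031]
ee_rot: [3.142, -0.0, -1.81]
wrist_force: [-0.1, -0.2, 0.1]
width: 0.0698
time: 12.45
tool_pos: [0.4777, 0.3033, 0.1491]
ee_rot: [3.138, -0.001, -1.505]
wrist_force: [-0.0, -0.2, -0.1]
width: 0.0709
at [0.4777 0.3033 0.1491] rpy [ 3.138e+00 -1.000e-03 -1.505e+00] w 0.0709 F [-0.  -0.2 -0.1] t 12.4 j6 1.97
turn (tool): [ 0.003 -0.001  0.003]  alt [ 2.000e-03  5.000e-03 -3.139e+00]
shift before turn mm: [ 399.7 -138.3   -0.8]  after turn: [ 399.3 -139.5   -0.9]  after alt: [-399.3  139.5   -0.9]
```

```bash
python3 -m handwheel '{"delta_pos":[[50,-17.4,0],[50,-17.4,0],[50,-17.4,0],[50,-17.4,0],[50,-17.4,0],[50,-17.4,0],[50,-17.4,0],[50,-17.4,0]],"rotation":[[0,0,0],[0,0,0],[0,0,0],[0,0,0],[0,0,0],[0,0,0],[0,0,0],[0,0,0]],"claw":[-0.5,-0.5,-0.5,-0.5,-0.5,-0.5,-0.5,-0.5]}'; python3 go.py .642 -.0865 .041 -1.508;python3 -c "
from h import *
snap('wrist','wk')"
```

```text
time: 13.45
tool_pos: [0.6415, -0.0886, 0.1491]
ee_rot: [3.139, 0.001, -1.51]
wrist_force: [0.4, 0.1, 0.6]
width: 0.0706
at [ 0.6415 -0.0886  0.1491] rpy [ 3.139e+00  1.000e-03 -1.510e+00] w 0.0706 F [0.4 0.1 0.6] t 13.4 j6 1.29
turn (tool): [ 0.003  0.001 -0.002]  alt [ 2.00e-03 -5.00e-03  3.14e+00]
shift before turn mm: [ -2.   -0.9 108.1]  after turn: [ -2.1  -0.6 108.1]  after alt: [  2.1   0.6 108.1]
```

View pics/wk.png

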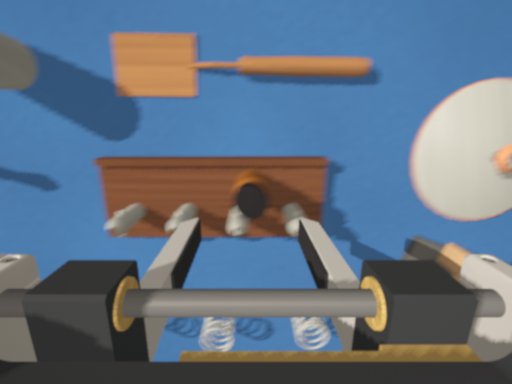

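Jar b's cap sits at (250,198), centred between the fingers. I'll descend and grip it.

```bash
python3 -m handwheel '{"delta_pos":[[-1,0,40],[0,0,40],[0,0,24],[0,0,4],[0,0,0],[0,0,0],[0,0,0],[0,0,0]],"rotation":[[0,0,0],[0,0,0],[0,0,0],[0,0,0],[0,0,0],[0,0,0],[0,0,0],[0,0,0]],"claw":[-0.5,-0.5,-0.5,-0.5,0.5,1,1,1]}'; python3 go.py .634 .0355 .16 -1.508
python3 -m handwheel '{"delta_pos":[[0,0,0],[0,0,0],[0,0,0],[0,0,-30],[0,0,-40],[0,0,-40],[0,0,0],[0,0,0]],"rotation":[[0,0,0],[0,0,0],[0,0,0],[0,0,0],[0,0,0],[0,0,0],[0,0,0],[0,0,0]],"claw":[1,1,1,1,1,1,1,1]}'; python3 go.py .400 .3235 .032 -1.81
```

```text
time: 14.5
tool_pos: [0.6423, -0.0862, 0.0442]
ee_rot: [-3.14, -0.0, -1.51]
wrist_force: [0.4, 0.1, 1.8]
width: 0.0352
at [ 0.6423 -0.0862  0.0442] rpy [-3.14 -0.   -1.51] w 0.0352 F [0.4 0.1 1.8] t 14.5 j6 1.29
turn (tool): [-0.002 -0.    -0.002]  alt [-1.00e-03  3.00e-03  3.14e+00]
shift before turn mm: [-121.9    0.7 -115.8]  after turn: [-122.     0.6 -115.8]  after alt: [ 122.    -0.6 -115.8]
time: 15.5
tool_pos: [0.6408, -0.086, 0.151]
ee_rot: [3.138, 0.001, -1.51]
wrist_force: [-0.3, 0.5, -1.1]
width: 0.0352
at [ 0.6408 -0.086   0.151 ] rpy [ 3.138e+00  1.000e-03 -1.510e+00] w 0.0352 F [-0.3  0.5 -1.1] t 15.5 j6 1.29
turn (tool): [0.003 0.    0.3  ]  alt [-0.     0.005 -2.842]
shift before turn mm: [-423.3  215.1  120. ]  after turn: [-340.8  331.   119. ]  after alt: [ 340.8 -331.   119. ]
```

```bash
python3 -m handwheel '{"delta_pos":[[-52.9,26.9,0],[-52.9,26.9,0],[-52.9,26.9,0],[-52.9,26.9,0],[-52.9,26.9,0],[-52.9,26.9,0],[-52.9,26.9,0],[-52.9,26.9,0]],"rotation":[[0,0,0],[0,0,0],[0,0,0],[0,0,0],[0,0,0],[0,0,0],[0,0,0],[0,0,0]],"claw":[1,1,1,1,1,1,1,1]}'; python3 go.py .400 .3235 .032 -1.51
python3 -m handwheel '{"delta_pos":[[0,0,40],[0,0,45],[0,0,20],[0,0,8],[0,0,4],[0,0,0],[0,0,0],[0,0,0]],"rotation":[[0,0,0],[0,0,0],[0,0,0],[0,0,0],[0,0,0],[0,0,0],[0,0,0],[0,0,0]],"claw":[1,1,1,1,1,1,1,1]}'; python3 go.py .400 .3235 .032 -1.51; python3 -c "
from h import *
snap('side','s2')"
```

```text
time: 16.5
tool_pos: [0.3987, 0.3237, 0.15]
ee_rot: [3.137, -0.003, -1.51]
wrist_force: [0.9, 0.5, -0.5]
width: 0.0352
at [0.3987 0.3237 0.15  ] rpy [ 3.137e+00 -3.000e-03 -1.510e+00] w 0.0352 F [ 0.9  0.5 -0.5] t 16.5 j6 2.08
turn (tool): [ 0.004 -0.003 -0.   ]  alt [-0.004 -0.007  3.141]
shift before turn mm: [  0.   -1.8 118. ]  after turn: [  0.3  -1.3 118. ]  after alt: [ -0.3   1.3 118. ]
time: 17.5
tool_pos: [0.4018, 0.3235, 0.037]
ee_rot: [-3.14, 0.001, -1.51]
wrist_force: [-0.2, 0.6, -0.5]
width: 0.0354
at [0.4018 0.3235 0.037 ] rpy [-3.14e+00  1.00e-03 -1.51e+00] w 0.0354 F [-0.2  0.6 -0.5] t 17.5 j6 2.08
turn (tool): [-0.002  0.001 -0.   ]  alt [1.000e-03 2.000e-03 3.141e+00]
shift before turn mm: [-0.1  1.8  5. ]  after turn: [-0.1  1.8  5. ]  after alt: [ 0.1 -1.8  5. ]
```

View pics/s2.png

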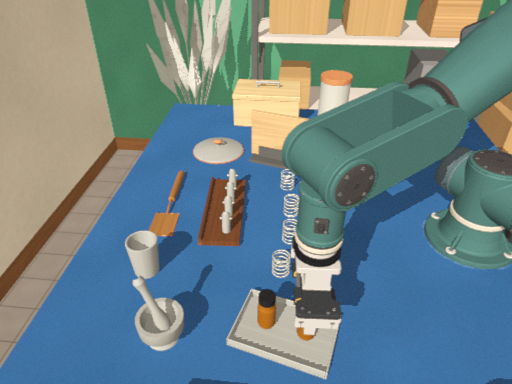

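```bash
python3 -m handwheel '{"delta_pos":[[0,0,3],[0,0,2],[0,0,0],[0,0,0],[0,0,0],[0,0,0],[0,0,0],[0,0,0]],"rotation":[[0,0,0],[0,0,0],[0,0,0],[0,0,0],[0,0,0],[0,0,0],[0,0,0],[0,0,0]],"claw":[1,1,1,1,-0.5,-0.5,-0.5,-0.5]}'; python3 -m handwheel '{"delta_pos":[[0,0,-40],[0,0,-50],[0,0,-30],[0,0,0],[0,0,0],[0,0,0],[0,0,0],[0,0,0]],"rotation":[[0,0,0],[0,0,0],[0,0,-0.18],[0,0,-0.18],[0,0,-0.18],[0,0,-0.18],[0,0,-0.18],[0,0,-0.18]],"claw":[-0.5,-0.5,-0.5,-0.5,-0.5,-0.5,-0.5,-0.5]}'; python3 -m handwheel '{"delta_pos":[[0,0,0],[0,0,0],[0,0,0],[0,0,0],[0,0,0],[0,0,0],[0,0,0],[0,0,0]],"rotation":[[0,0,-0.18],[0,0,-0.18],[0,0,-0.18],[0,0,-0.18],[0,0,-0.18],[0,0,-0.18],[0,0,-0.15],[0,0,0]],"claw":[-0.5,-0.5,-0.5,-0.5,-0.5,-0.5,-0.5,-0.5]}'; python3 go.py .457 .16 .12 .802; python3 -c "
from h import *
s=snap('top','t3');up('t3',(90,140,350,310),3,'t3z')"
```

```text
time: 18.55
tool_pos: [0.4011, 0.3231, 0.0309]
ee_rot: [3.141, -0.0, -1.51]
wrist_force: [0.1, -0.5, -0.3]
width: 0.0695
time: 19.55
tool_pos: [0.4012, 0.3231, 0.151]
ee_rot: [3.141, 0.0, -0.424]
wrist_force: [0.2, 0.6, 0.3]
width: 0.0703
time: 20.55
tool_pos: [0.4012, 0.3232, 0.151]
ee_rot: [3.142, 0.0, 0.798]
wrist_force: [-0.0, -0.5, 1.2]
width: 0.0706
at [0.4012 0.3232 0.151 ] rpy [3.142 0.    0.798] w 0.0706 F [-0.  -0.5  1.2] t 20.6 j6 -0.23
turn (tool): [ 0.     0.    -0.004]  alt [ 0.    -0.     3.138]
shift before turn mm: [-77.9 153.8  31. ]  after turn: [-78.5 153.5  31. ]  after alt: [  78.5 -153.5   31. ]
```

View pics/t3z.png

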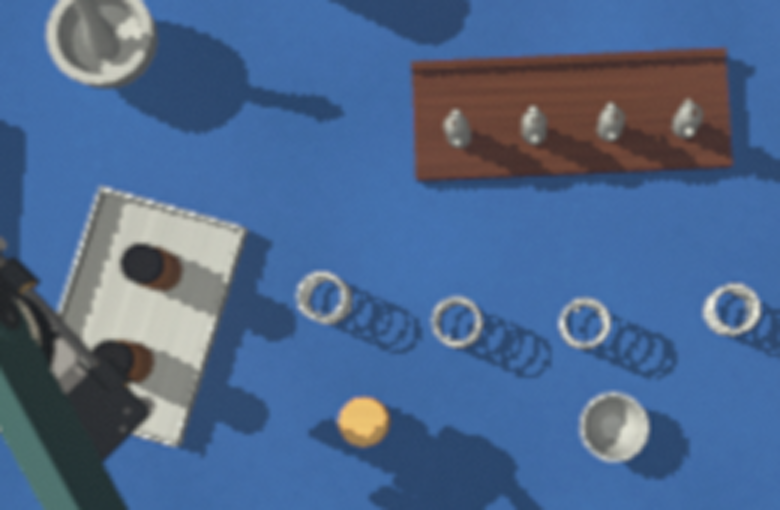

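```bash
python3 -m handwheel '{"delta_pos":[[-26,51,0],[-26,51,0],[-26,51.5,10],[0,0,30],[0,0,30],[0,0,0],[0,0,0],[0,0,0]],"rotation":[[0,0,0],[0,0,0],[0,0,0],[0,0,0],[0,0,0],[0,0,0],[0,0,0],[0,0,0]],"claw":[-0.5,-0.5,-0.5,-0.5,-0.5,-0.5,-0.5,-0.5]}'; python3 go.py .457 .16 .012 .802; python3 -c "
from h import *
s=snap('wrist','x1')"
```

```text
time: 21.6
tool_pos: [0.4581, 0.1608, 0.0829]
ee_rot: [3.14, -0.003, 0.8]
wrist_force: [0.2, 0.1, -0.5]
width: 0.0705
at [0.4581 0.1608 0.0829] rpy [ 3.14e+00 -3.00e-03  8.00e-01] w 0.0705 F [ 0.2  0.1 -0.5] t 21.6 j6 -0.58
turn (tool): [ 0.002 -0.003 -0.002]  alt [-4.00e-03 -3.00e-03  3.14e+00]
shift before turn mm: [-1.5 -0.4 70.9]  after turn: [-1.4 -0.2 70.9]  after alt: [ 1.4  0.2 70.9]
```

View pics/x1.png

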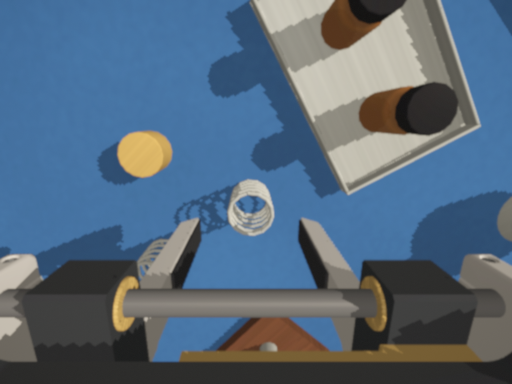

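```bash
python3 -c "
from h import *
s=load('x1');print(proj(s,[.457,.16,.0485]),proj(s,[.457,.16,.0]), proj(s,[.4581,.1608,.0829]))
up('x1',(200,160,300,250),6,'x1z')"
```

```text
[247.54913019 213.87016161] [247.70719385 197.71454333] [249.24543498 230.3852035 ]
```

View pics/x1z.png

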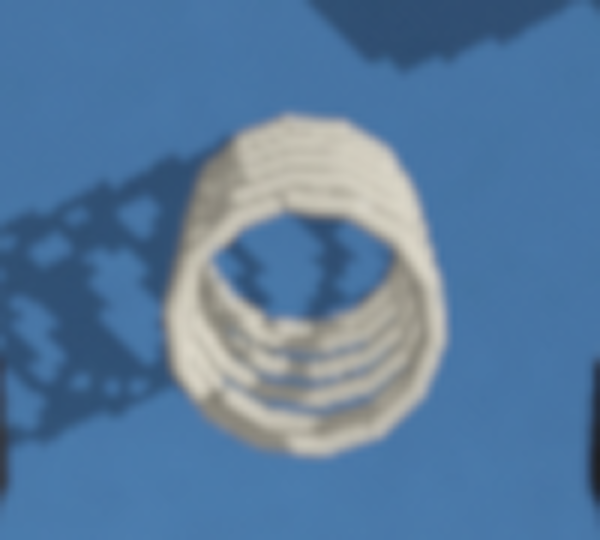

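```bash
python3 -m handwheel '{"delta_pos":[[1,0,30],[0,0,25],[0,0,12],[0,0,6],[0,0,0],[0,0,0],[0,0,0],[0,0,0]],"rotation":[[0,0,0],[0,0,0],[0,0,0],[0,0,0],[0,0,0],[0,0,0],[0,0,0],[0,0,0]],"claw":[-0.5,-0.5,-0.5,-0.5,0,1,1,1]}'; python3 go.py .457 .16 .012 .802;python3 -m handwheel '{"delta_pos":[[0,0,0],[0,0,0],[0,0,-15],[0,0,-35],[0,0,-45],[0,0,-35],[0,0,0],[0,0,0]],"rotation":[[0,0,0],[0,0,0],[0,0,0],[0,0,0],[0,0,0],[0,0,0],[0,0,0],[0,0,0]],"claw":[1,1,1,1,1,1,1,1]}'; python3 go.py .600 .051 .12 .063; python3 -c "
from h import *
s=snap('wrist','x2')"
```

```text
time: 22.65
tool_pos: [0.4582, 0.1611, 0.0089]
ee_rot: [3.141, -0.001, 0.8]
wrist_force: [-0.3, 0.3, 2.3]
width: 0.0403
at [0.4582 0.1611 0.0089] rpy [ 3.141e+00 -1.000e-03  8.000e-01] w 0.0403 F [-0.3  0.3  2.3] t 22.6 j6 -0.58
turn (tool): [ 0.001 -0.001 -0.002]  alt [-2.00e-03 -1.00e-03  3.14e+00]
shift before turn mm: [-1.7 -0.1 -3.1]  after turn: [-1.7 -0.1 -3.1]  after alt: [ 1.7  0.1 -3.1]
time: 23.65
tool_pos: [0.4569, 0.1608, 0.137]
ee_rot: [-3.141, 0.002, 0.8]
wrist_force: [-0.9, -0.4, -0.2]
width: 0.0405
at [0.4569 0.1608 0.137 ] rpy [-3.141e+00  2.000e-03  8.000e-01] w 0.0405 F [-0.9 -0.4 -0.2] t 23.6 j6 -0.58
turn (tool): [-0.     0.002  0.737]  alt [-0.003 -0.    -2.405]
shift before turn mm: [ 21.  179.2  16.8]  after turn: [135.9 118.6  17. ]  after alt: [-135.9 -118.6   17. ]
```

View pics/x2.png

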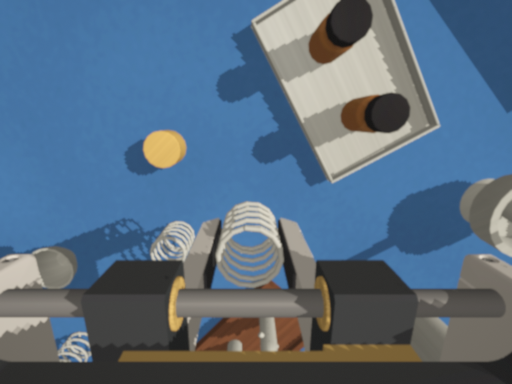

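```bash
python3 -m handwheel '{"delta_pos":[[0,0,0],[0,0,0],[0,0,0],[0,0,0],[34,29,0],[34,29,0],[34,29,0],[34,29,0]],"rotation":[[0,0,0.184],[0,0,0.184],[0,0,0.184],[0,0,0.184],[0,0,0],[0,0,0],[0,0,0],[0,0,0]],"claw":[1,1,1,1,1,1,1,1]}';  python3 go.py .6002 .0539 .1 .063; python3 -c "
from h import *
s=snap('wrist','x3');s=snap('top','t4');s=snap('side','s4')
up('t4',(200,130,300,230),6,'t4z');up('s4',(180,150,290,250),6,'s4z')"
```

```text
time: 24.7
tool_pos: [0.6006, 0.053, 0.1354]
ee_rot: [-3.141, 0.005, 0.064]
wrist_force: [0.9, 0.4, 0.1]
width: 0.0402
at [0.6006 0.053  0.1354] rpy [-3.141  0.005  0.064] w 0.0402 F [0.9 0.4 0.1] t 24.7 j6 -0.07
turn (tool): [-0.     0.005  0.001]  alt [-7.000e-03 -1.000e-03 -3.141e+00]
shift before turn mm: [-0.2 -0.9 35.4]  after turn: [-0.3 -0.9 35.4]  after alt: [ 0.3  0.9 35.4]
```

View pics/x3.png

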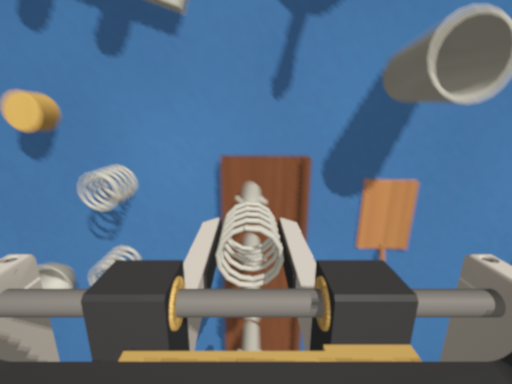

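View pics/s4z.png

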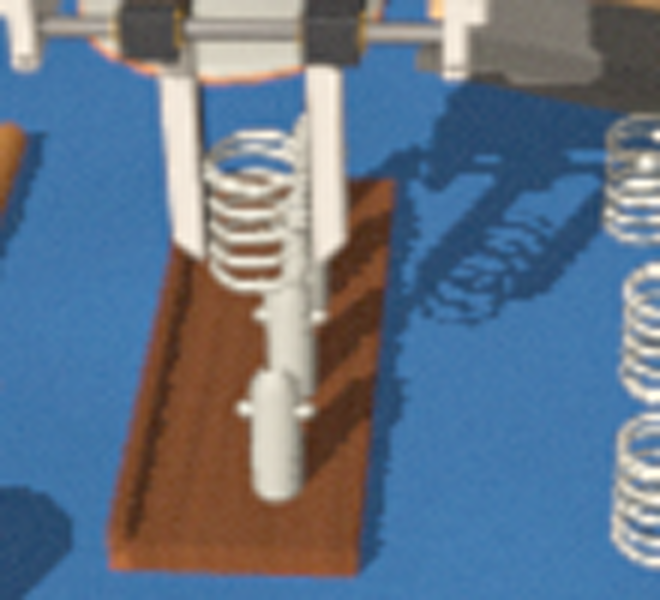

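```bash
python3 -c "
from h import *
from scene import *
s=load('s4')
for p in [(*rest(-.025,.096),.077),(*rest(-.025,.096),.015),(.6006,.053,.1265),(.6006,.053,.1765)]: print('side zoom',((proj(s,p)-[180,150]+.5)*6).round(1))
w=load('x3')
for y in (.096,.032): 
  for z in (.055,.077):print('wrist rod',y,z,proj(w,(*rest(-.025,y),z)).round(1))
print(proj(w,(.6006,.053,.1354-.0089)),proj(w,(.6006,.053,.1765)))
up('x3',(190,150,320,250),6,'x3z')
"
```

```text
side zoom [273.6 362.8]
side zoom [279.2 480.1]
side zoom [267.7 265.2]
side zoom [262.5 157.8]
wrist rod 0.096 0.055 [249.4 200.3]
wrist rod 0.096 0.077 [249.3 207.1]
wrist rod 0.032 0.055 [249.3 257.1]
wrist rod 0.032 0.077 [249.2 268. ]
[249.46135095 225.68296169] [249.15252928 258.90905879]
```

View pics/x3z.png

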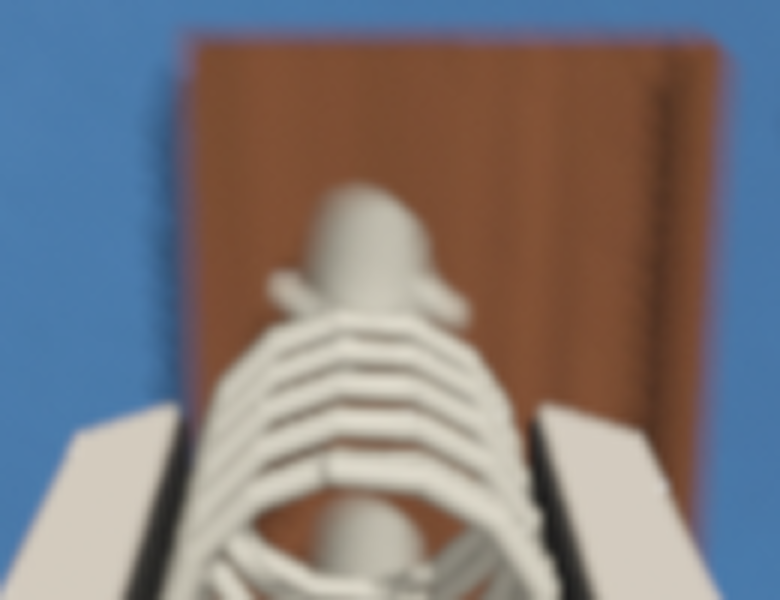

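```bash
python3 -c "
from h import *
up('s4',(205,160,245,240),10,'s4y');up('t4',(215,150,275,200),10,'t4y')
"
```

```text
(no output)
```

View pics/s4y.png

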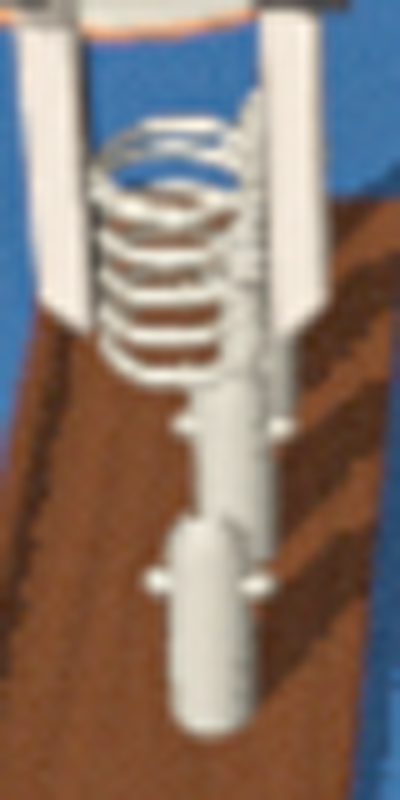

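View pics/t4y.png

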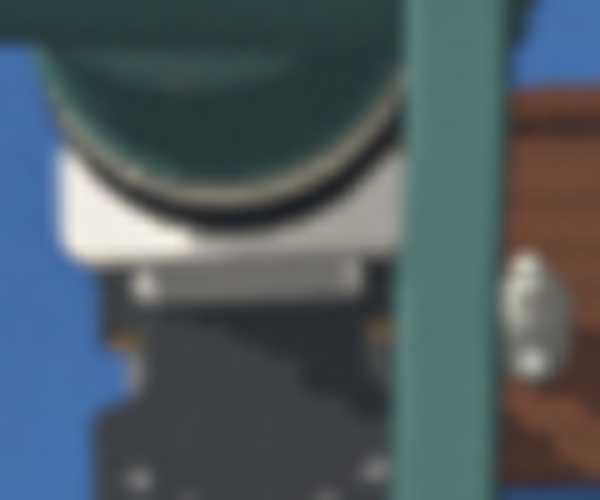

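```bash
python3 -c "
from h import *
from scene import *
s=load('top0')
for n,y in ((1,-.096),(2,-.032),(3,.032),(4,.096)):
  for dx in (-14.5,0,14.5): print(n,dx,proj(s,(*rest(-.025+dx/1000,y),.055)).round(1),end=' ')
  print(proj(s,(*rest(-.025,y),.077)).round(1),proj(s,(*rest(-.035,y),.015)).round(1))
im=cv2.imread('pics/top0.png')
b=np.hstack([cv2.resize(im[170:200,x-13:x+13],None,fx=7.5,fy=15,interpolation=cv2.INTER_NEAREST) for x in (242,268,294,320)])
cv2.imwrite('pics/rods.png',b)
"
```

```text
1 -14.5 [320.3 184.6] 1 0 [320.  178.9] 1 14.5 [319.6 173.2] [320.9 177.2] [318.5 185.7]
2 -14.5 [294.4 185.8] 2 0 [294.1 180. ] 2 14.5 [293.8 174.3] [294.6 178.3] [293.4 186.8]
3 -14.5 [268.6 186.9] 3 0 [268.3 181.1] 3 14.5 [268.1 175.4] [268.4 179.5] [268.4 187.9]
4 -14.5 [242.8 188. ] 4 0 [242.6 182.3] 4 14.5 [242.4 176.5] [242.2 180.6] [243.4 189. ]
```

View pics/rods.png

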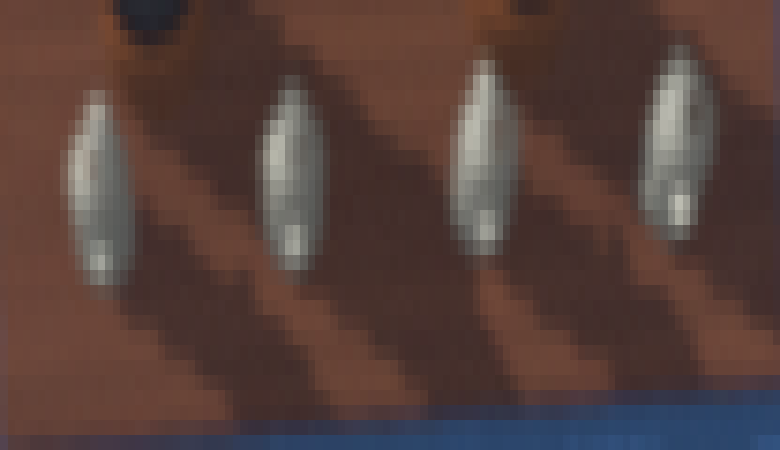

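```bash
python3 -m handwheel '{"delta_pos":[[0,-1,25],[0,0,13],[0,0,8],[0,0,6],[0,0,6],[0,0,4],[0,0,2],[0,0,0]],"rotation":[[0,0,0],[0,0,0],[0,0,0],[0,0,0],[0,0,0],[0,0,0],[0,0,0],[0,0,0]],"claw":[1,1,1,1,1,1,1,1]}';  python3 go.py .6002 .0539 .072 .063; python3 -c "
from h import *
s=snap('wrist','x5');s=snap('side','s5')
up('s5',(205,160,245,240),7,'s5y');up('x5',(190,140,320,260),6,'x5z')"
```

```text
time: 25.85
tool_pos: [0.6008, 0.0549, 0.0742]
ee_rot: [3.142, -0.0, 0.064]
wrist_force: [0.4, 0.8, -0.6]
width: 0.0405
at [0.6008 0.0549 0.0742] rpy [ 3.142 -0.     0.064] w 0.0405 F [ 0.4  0.8 -0.6] t 25.9 j6 -0.07
turn (tool): [ 0.    -0.     0.001]  alt [ 0.     0.    -3.141]
shift before turn mm: [-0.7  0.9  2.2]  after turn: [-0.7  0.9  2.2]  after alt: [ 0.7 -0.9  2.2]
```

View pics/s5y.png

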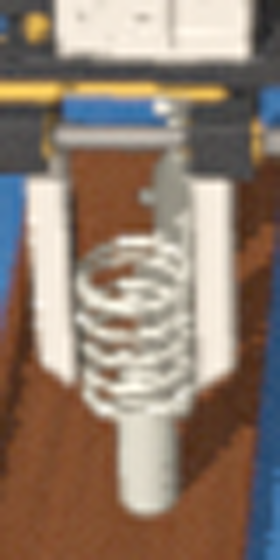

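View pics/x5z.png

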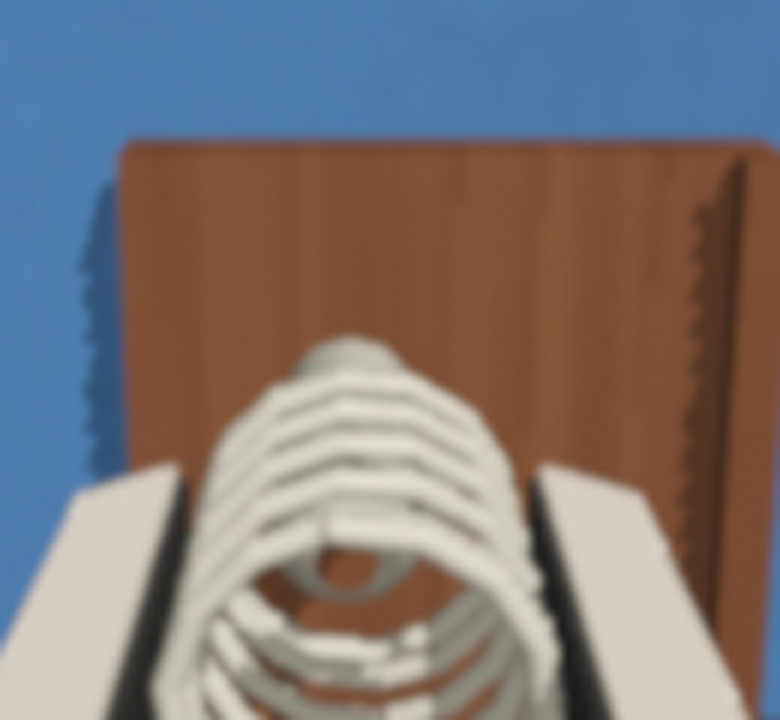

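```bash
python3 -m handwheel '{"delta_pos":[[-1.3,0.8,0],[0,0,2],[0,0,5],[0,0,5],[0,0,5],[0,0,5],[0,0,0],[0,0,0]],"rotation":[[0,0,0],[0,0,0],[0,0,0],[0,0,0],[0,0,0],[0,0,0],[0,0,0],[0,0,0]],"claw":[1,1,1,1,1,1,1,1]}';  python3 go.py .5995 .0539 .0239 .063
```

```text
time: 26.95
tool_pos: [0.5997, 0.054, 0.0523]
ee_rot: [3.141, -0.0, 0.064]
wrist_force: [0.4, -0.5, 0.3]
width: 0.0401
at [0.5997 0.054  0.0523] rpy [ 3.141 -0.     0.064] w 0.0401 F [ 0.4 -0.5  0.3] t 26.9 j6 -0.07
turn (tool): [ 0.    -0.     0.001]  alt [ 0.     0.    -3.141]
shift before turn mm: [-0.2  0.1 28.4]  after turn: [-0.2  0.1 28.4]  after alt: [ 0.2 -0.1 28.4]
```

```bash
python3 -m handwheel '{"delta_pos":[[0,0,8],[0,0,8],[0,0,6],[0,0,4],[0,0,2],[0,0,0],[0,0,0],[0,0,0]],"rotation":[[0,0,0],[0,0,0],[0,0,0],[0,0,0],[0,0,0],[0,0,0],[0,0,0],[0,0,0]],"claw":[1,1,1,1,1,1,1,1]}';  python3 go.py .5995 .0539 .0239 .063; python3 -c "
from h import *
s=snap('side','s6')
up('s6',(205,160,265,240),7,'s6y')"
```

```text
time: 27.95
tool_pos: [0.5997, 0.0541, 0.0244]
ee_rot: [3.141, -0.0, 0.064]
wrist_force: [-0.3, -0.2, -1.3]
width: 0.0405
at [0.5997 0.0541 0.0244] rpy [ 3.141 -0.     0.064] w 0.0405 F [-0.3 -0.2 -1.3] t 27.9 j6 -0.07
turn (tool): [ 0.    -0.     0.001]  alt [ 1.000e-03  0.000e+00 -3.141e+00]
shift before turn mm: [-0.2  0.2  0.5]  after turn: [-0.2  0.2  0.5]  after alt: [ 0.2 -0.2  0.5]
```

View pics/s6y.png

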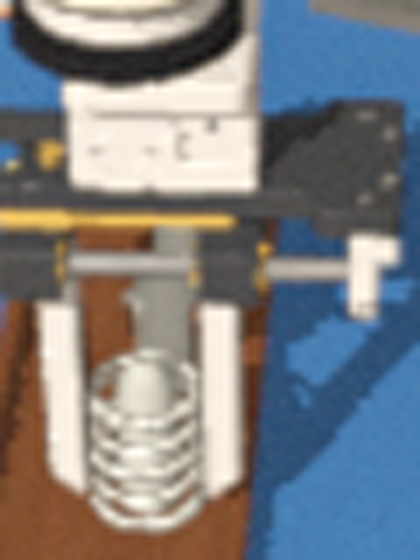

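```bash
python3 -m handwheel '{"delta_pos":[[0,0,0],[0,0,0],[0,0,0],[0,0,-30],[0,0,-40],[0,0,-40],[0,0,0],[0,0,0]],"rotation":[[0,0,0],[0,0,0],[0,0,0],[0,0,0],[0,0,0],[0,0,0],[0,0,-0.171],[0,0,-0.171]],"claw":[-0.4,-0.4,-0.4,-0.4,-0.4,-0.4,-0.4,-0.4]}';  python3 go.py .4407 .0495 .09 .918; python3 -c "
from h import *
s=snap('side','s7');s=snap('top','t7');up('t7',(180,140,350,300),4.5,'t7z')"
```

```text
time: 29.0
tool_pos: [0.6, 0.0541, 0.1354]
ee_rot: [3.141, -0.002, 0.412]
wrist_force: [-0.1, 0.7, 0.8]
width: 0.0658
at [0.6    0.0541 0.1354] rpy [ 3.141e+00 -2.000e-03  4.120e-01] w 0.0658 F [-0.1  0.7  0.8] t 29.0 j6 -0.42
turn (tool): [ 0.001 -0.002 -0.506]  alt [-2.000e-03 -2.000e-03  2.635e+00]
shift before turn mm: [-148.   -59.6   45.1]  after turn: [-100.4 -123.8   45.4]  after alt: [100.4 123.8  45.4]
```

View pics/s7.png

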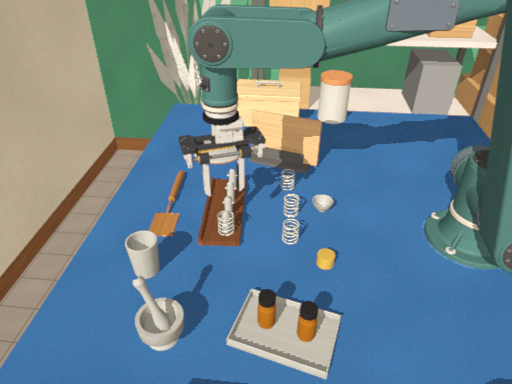

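View pics/t7z.png

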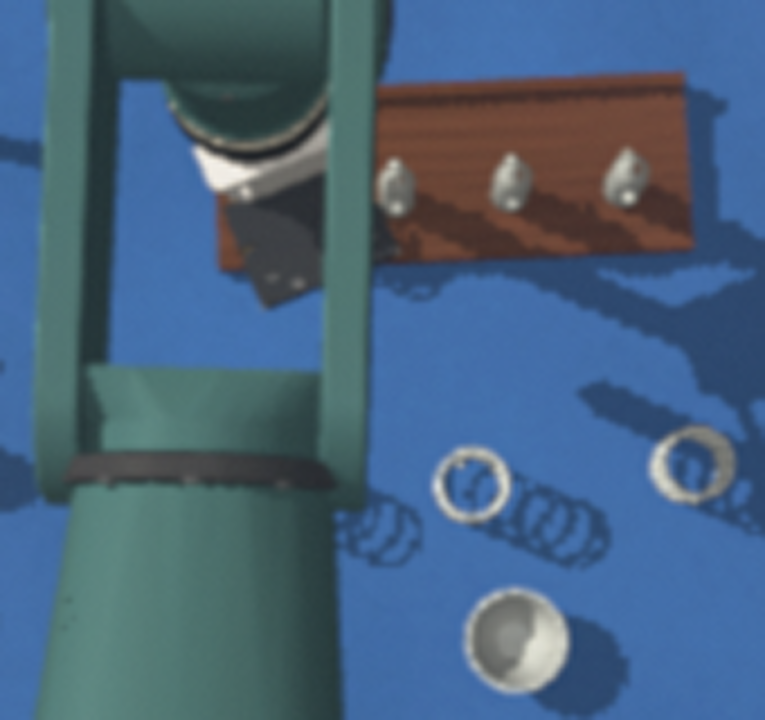

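```bash
python3 -m handwheel '{"delta_pos":[[0,0,0],[0,0,0],[0,0,0],[-33.5,-41.3,0],[-33.5,-41.3,0],[-33.5,-41.3,20],[0,0,30],[0,0,0]],"rotation":[[0,0,-0.169],[0,0,-0.169],[0,0,-0.169],[0,0,0],[0,0,0],[0,0,0],[0,0,0],[0,0,0]],"claw":[-0.4,-0.4,-0.4,-0.4,-0.4,-0.4,-0.4,-0.4]}';  python3 go.py .4407 .0495 .0085 .918; python3 -c "
from h import *
s=snap('wrist','x8');up('x8',(190,150,320,260),6,'x8z'); print(proj(s,[.4407,.0495,.0485]))"
```

```text
time: 30.1
tool_pos: [0.4377, 0.0503, 0.0822]
ee_rot: [-3.138, 0.003, 0.911]
wrist_force: [-0.6, -0.3, 0.4]
width: 0.0662
at [0.4377 0.0503 0.0822] rpy [-3.138e+00  3.000e-03  9.110e-01] w 0.0662 F [-0.6 -0.3  0.4] t 30.1 j6 -0.92
turn (tool): [-0.004  0.003 -0.007]  alt [0.004 0.006 3.134]
shift before turn mm: [ 1.4  3.1 73.7]  after turn: [ 1.2  2.9 73.7]  after alt: [-1.2 -2.9 73.7]
[250.73997693 217.83055518]
```

View pics/x8z.png

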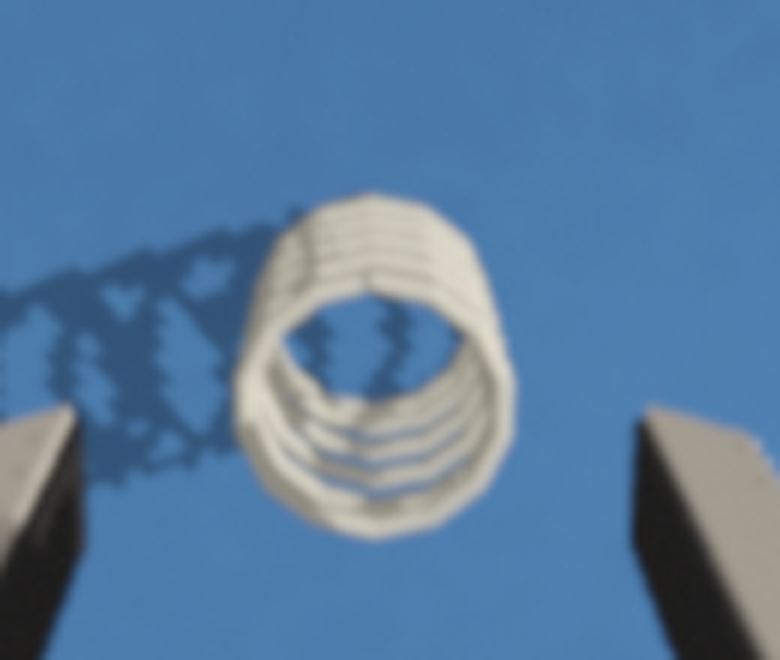

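```bash
python3 -m handwheel '{"delta_pos":[[2.4,3,20],[0,0,25],[0,0,18],[0,0,8],[0,0,1],[0,0,0],[0,0,0],[0,0,0]],"rotation":[[0,0,0],[0,0,0],[0,0,0],[0,0,0],[0,0,0],[0,0,0],[0,0,0],[0,0,0]],"claw":[-0.4,-0.4,-0.4,-0.4,-0.4,1,1,1]}'; python3 go.py .4407 .0495 .0085 .918;python3 -m handwheel '{"delta_pos":[[0,0,0],[0,0,0],[0,0,-15],[0,0,-35],[0,0,-45],[0,0,-35],[0,0,0],[0,0,0]],"rotation":[[0,0,0],[0,0,0],[0,0,0],[0,0,0],[0,0,0],[0,0,0],[0,0,0.17],[0,0,0.17]],"claw":[1,1,1,1,1,1,1,1]}'; python3 go.py .6035 -.0097 .1 .063
```

```text
time: 31.15
tool_pos: [0.4443, 0.0503, 0.0128]
ee_rot: [3.141, -0.0, 0.913]
wrist_force: [-0.9, -0.2, 1.4]
width: 0.0402
at [0.4443 0.0503 0.0128] rpy [ 3.141 -0.     0.913] w 0.0402 F [-0.9 -0.2  1.4] t 31.1 j6 -0.93
turn (tool): [ 0.001 -0.    -0.005]  alt [-1.000e-03 -2.000e-03  3.137e+00]
shift before turn mm: [-2.8 -2.3  4.3]  after turn: [-2.8 -2.4  4.3]  after alt: [2.8 2.4 4.3]
time: 32.15
tool_pos: [0.4442, 0.0504, 0.1436]
ee_rot: [3.141, -0.002, 0.567]
wrist_force: [0.8, -1.1, -0.3]
width: 0.0406
at [0.4442 0.0504 0.1436] rpy [ 3.141e+00 -2.000e-03  5.670e-01] w 0.0406 F [ 0.8 -1.1 -0.3] t 32.1 j6 -0.58
turn (tool): [ 0.001 -0.002  0.504]  alt [ 2.000e-03  1.000e-03 -2.637e+00]
shift before turn mm: [102.  136.3  43.9]  after turn: [155.2  70.   43.6]  after alt: [-155.2  -70.    43.6]
```

```bash
python3 -m handwheel '{"delta_pos":[[0,0,0],[0,0,0],[0,0,0],[38.8,18,0],[38.8,18,0],[38.8,18.3,0],[38.8,18.3,0],[0,0,0]],"rotation":[[0,0,0.168],[0,0,0.168],[0,0,0.168],[0,0,0],[0,0,0],[0,0,0],[0,0,0],[0,0,0]],"claw":[1,1,1,1,1,1,1,1]}';  python3 go.py .6036 -.0123 .1 .063; python3 -c "
from h import *
s=snap('wrist','x9');up('x9',(190,130,320,260),4.6,'x9z')"
```

```text
time: 33.15
tool_pos: [0.6051, -0.0125, 0.1411]
ee_rot: [-3.141, 0.002, 0.067]
wrist_force: [-1.5, 1.0, -1.1]
width: 0.0404
at [ 0.6051 -0.0125  0.1411] rpy [-3.141e+00  2.000e-03  6.700e-02] w 0.0404 F [-1.5  1.  -1.1] t 33.1 j6 -0.18
turn (tool): [-0.     0.002  0.004]  alt [-2.000e-03 -0.000e+00 -3.137e+00]
shift before turn mm: [-1.4 -0.3 41.1]  after turn: [-1.5 -0.3 41.1]  after alt: [ 1.5  0.3 41.1]
```

View pics/x9z.png

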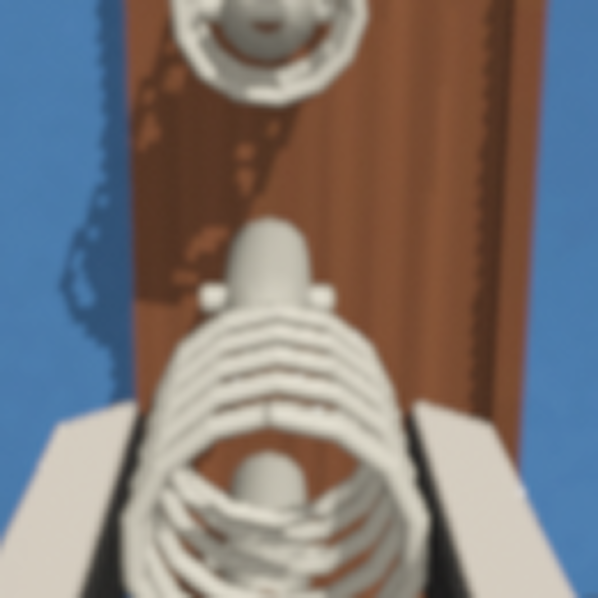

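```bash
python3 -m handwheel '{"delta_pos":[[-1.5,0,20],[0,0,18],[0,0,10],[0,0,8],[0,0,8],[0,0,6],[0,0,6],[0,0,6]],"rotation":[[0,0,0],[0,0,0],[0,0,0],[0,0,0],[0,0,0],[0,0,0],[0,0,0],[0,0,0]],"claw":[1,1,1,1,1,1,1,1]}';  python3 go.py .6036 -.0123 .0278 .063
```

```text
time: 34.2
tool_pos: [0.6024, -0.0115, 0.06]
ee_rot: [3.141, -0.0, 0.069]
wrist_force: [-0.3, -0.5, -0.5]
width: 0.0405
at [ 0.6024 -0.0115  0.06  ] rpy [ 3.141 -0.     0.069] w 0.0405 F [-0.3 -0.5 -0.5] t 34.2 j6 -0.18
turn (tool): [ 0.    -0.     0.006]  alt [ 1.000e-03  0.000e+00 -3.136e+00]
shift before turn mm: [ 1.1  0.9 32.2]  after turn: [ 1.2  0.9 32.2]  after alt: [-1.2 -0.9 32.2]
```

```bash
python3 -m handwheel '{"delta_pos":[[0.6,0.5,8],[0,0,8],[0,0,7],[0,0,5],[0,0,2],[0,0,1],[0,0,0],[0,0,0]],"rotation":[[0,0,0],[0,0,0],[0,0,0],[0,0,0],[0,0,0],[0,0,0],[0,0,0],[0,0,0]],"claw":[1,1,1,1,1,1,1,1]}';  python3 go.py .6036 -.0123 .0278 .063
python3 -m handwheel '{"delta_pos":[[0,0,0],[0,0,0],[0,0,0],[0,0,-30],[0,0,-40],[0,0,-40],[0,0,0],[0,0,0]],"rotation":[[0,0,0],[0,0,0],[0,0,0],[0,0,0],[0,0,0],[0,0,0],[0,0,0.17],[0,0,0.17]],"claw":[-0.4,-0.4,-0.4,-0.4,-0.4,-0.4,-0.4,-0.4]}';  python3 go.py .4418 -.0552 .09 -1.18; python3 -c "
from h import *
s=snap('side','s10');up('s10',(180,130,340,260),4.8,'s10z')"
```

```text
time: 35.2
tool_pos: [0.6031, -0.012, 0.0295]
ee_rot: [3.141, -0.001, 0.069]
wrist_force: [0.3, -0.7, -0.0]
width: 0.0406
at [ 0.6031 -0.012   0.0295] rpy [ 3.141e+00 -1.000e-03  6.900e-02] w 0.0406 F [ 0.3 -0.7 -0. ] t 35.2 j6 -0.18
turn (tool): [ 0.    -0.001  0.006]  alt [ 1.000e-03  0.000e+00 -3.136e+00]
shift before turn mm: [0.5 0.4 1.7]  after turn: [0.5 0.3 1.7]  after alt: [-0.5 -0.3  1.7]
time: 36.2
tool_pos: [0.6033, -0.012, 0.1404]
ee_rot: [-3.141, -0.002, -0.277]
wrist_force: [-0.9, -0.6, -1.0]
width: 0.0657
at [ 0.6033 -0.012   0.1404] rpy [-3.141e+00 -2.000e-03 -2.770e-01] w 0.0657 F [-0.9 -0.6 -1. ] t 36.2 j6 0.16
turn (tool): [-0.001 -0.002  0.903]  alt [ 2.000e-03 -1.000e-03 -2.238e+00]
shift before turn mm: [-143.7   85.7   50. ]  after turn: [-21.6 165.8  50.4]  after alt: [  21.6 -165.8   50.4]
```

View pics/s10z.png

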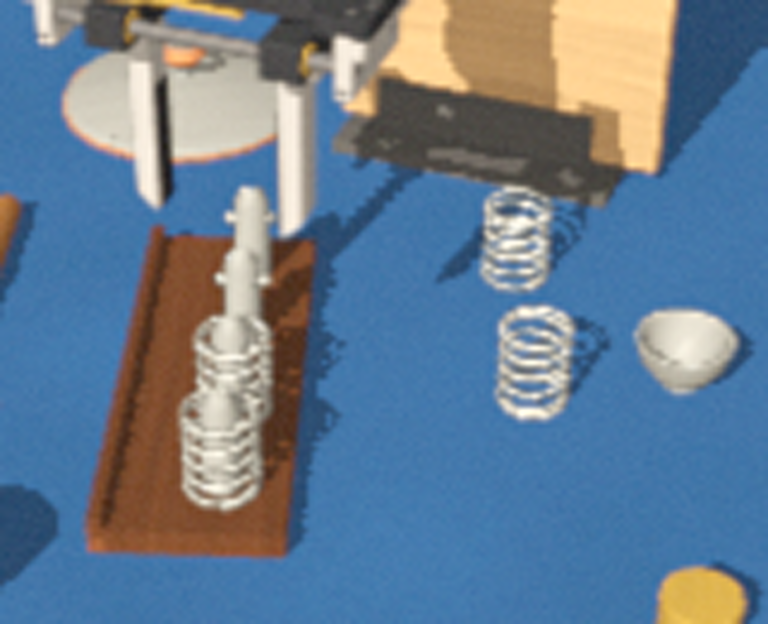

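```bash
python3 -m handwheel '{"delta_pos":[[0,0,0],[0,0,0],[0,0,0],[0,0,0],[0,0,0],[-7.2,55.3,0],[-7.2,55.3,0],[-7.2,55.3,0]],"rotation":[[0,0,0.1806],[0,0,0.1806],[0,0,0.1806],[0,0,0.1806],[0,0,0.1806],[0,0,0],[0,0,0],[0,0,0]],"claw":[-0.4,-0.4,-0.4,-0.4,-0.4,-0.4,-0.4,-0.4]}'; python3 -m handwheel '{"delta_pos":[[0,0,30],[0,0,25],[0,0,0],[0,0,0],[0,0,0],[0,0,0],[0,0,0],[0,0,0]],"rotation":[[0,0,0],[0,0,0],[0,0,0],[0,0,0],[0,0,0],[0,0,0],[0,0,0],[0,0,0]],"claw":[-0.4,-0.4,-0.4,-0.4,-0.4,-0.4,-0.4,-0.4]}'; python3 go.py .4418 -.0552 .0085 -1.18; python3 -c "
from h import *
s=snap('wrist','x11');up('x11',(190,150,320,260),6,'x11z'); print(proj(s,[.4418,-.0552,.0485]))"
```

```text
time: 37.25
tool_pos: [0.4399, -0.0565, 0.1389]
ee_rot: [3.141, -0.0, -1.171]
wrist_force: [-0.6, 0.2, 1.1]
width: 0.0659
time: 38.25
tool_pos: [0.4416, -0.0562, 0.0843]
ee_rot: [-3.141, -0.0, -1.174]
wrist_force: [0.4, -0.7, 0.3]
width: 0.0659
at [ 0.4416 -0.0562  0.0843] rpy [-3.141 -0.    -1.174] w 0.0659 F [ 0.4 -0.7  0.3] t 38.2 j6 0.92
turn (tool): [-0.    -0.     0.006]  alt [ 0.    -0.    -3.135]
shift before turn mm: [-0.8 -0.6 75.8]  after turn: [-0.8 -0.6 75.8]  after alt: [ 0.8  0.6 75.8]
[248.42730879 212.75081362]
```

View pics/x11z.png

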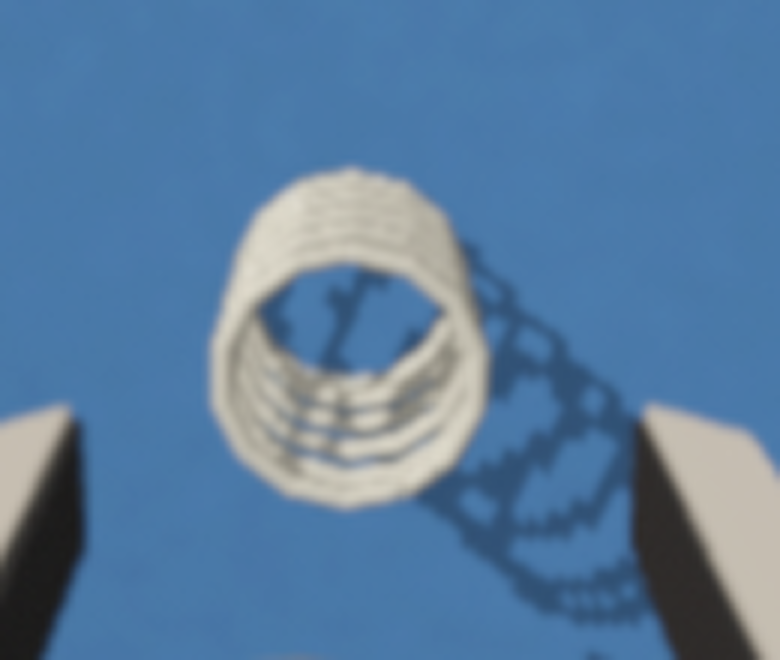

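```bash
python3 -m handwheel '{"delta_pos":[[-0.8,-0.6,20],[0,0,25],[0,0,18],[0,0,8],[0,0,2],[0,0,0],[0,0,0],[0,0,0]],"rotation":[[0,0,0],[0,0,0],[0,0,0],[0,0,0],[0,0,0],[0,0,0],[0,0,0],[0,0,0]],"claw":[-0.4,-0.4,-0.4,-0.4,-0.4,1,1,1]}'; python3 go.py .4418 -.0552 .0085 -1.18;python3 -m handwheel '{"delta_pos":[[0,0,0],[0,0,0],[0,0,-15],[0,0,-35],[0,0,-45],[0,0,-35],[0,0,0],[0,0,0]],"rotation":[[0,0,0],[0,0,0],[0,0,0],[0,0,0],[0,0,-0.18],[0,0,-0.18],[0,0,-0.18],[0,0,-0.18]],"claw":[1,1,1,1,1,1,1,1]}'; python3 go.py .6075 -.0738 .1 .063
```

```text
time: 39.3
tool_pos: [0.4422, -0.0553, 0.0118]
ee_rot: [-3.141, -0.001, -1.174]
wrist_force: [-0.2, -0.7, 0.6]
width: 0.0403
at [ 0.4422 -0.0553  0.0118] rpy [-3.141e+00 -1.000e-03 -1.174e+00] w 0.0403 F [-0.2 -0.7  0.6] t 39.3 j6 0.92
turn (tool): [-0.001 -0.001  0.006]  alt [ 1.000e-03 -2.000e-03 -3.136e+00]
shift before turn mm: [-0.2  0.4  3.3]  after turn: [-0.2  0.4  3.3]  after alt: [ 0.2 -0.4  3.3]
time: 40.3
tool_pos: [0.442, -0.0552, 0.1426]
ee_rot: [-3.141, -0.002, -0.448]
wrist_force: [0.4, 0.5, -0.9]
width: 0.0403
at [ 0.442  -0.0552  0.1426] rpy [-3.141e+00 -2.000e-03 -4.480e-01] w 0.0403 F [ 0.4  0.5 -0.9] t 40.3 j6 0.2
turn (tool): [ 0.    -0.002 -0.511]  alt [-0.003 -0.     2.631]
shift before turn mm: [157.1 -54.9  42.9]  after turn: [164.   28.9  42.6]  after alt: [-164.   -28.9   42.6]
```

```bash
python3 -m handwheel '{"delta_pos":[[0,0,0],[0,0,0],[0,0,0],[41,7.2,0],[41,7.2,0],[41,7.2,0],[41,7.3,0],[0,0,0]],"rotation":[[0,0,-0.17],[0,0,-0.17],[0,0,-0.17],[0,0,0],[0,0,0],[0,0,0],[0,0,0],[0,0,0]],"claw":[1,1,1,1,1,1,1,1]}';  python3 go.py .6075 -.0738 .1 .063; python3 -c "
from h import *
s=snap('wrist','x12');up('x12',(190,130,320,260),4.6,'x12z')"
```

```text
time: 41.3
tool_pos: [0.6085, -0.0751, 0.14]
ee_rot: [-3.141, 0.002, 0.056]
wrist_force: [-0.8, -0.3, -1.0]
width: 0.0407
at [ 0.6085 -0.0751  0.14  ] rpy [-3.141e+00  2.000e-03  5.600e-02] w 0.0407 F [-0.8 -0.3 -1. ] t 41.3 j6 -0.27
turn (tool): [-0.     0.002 -0.007]  alt [3.000e-03 1.000e-03 3.135e+00]
shift before turn mm: [-0.8 -1.3 40. ]  after turn: [-0.9 -1.4 40. ]  after alt: [ 0.9  1.4 40. ]
```

View pics/x12z.png

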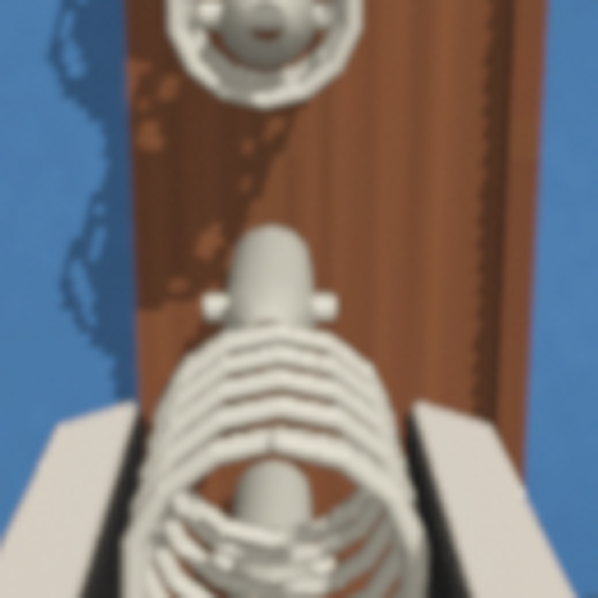

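```bash
python3 -m handwheel '{"delta_pos":[[-0.7,-0.7,20],[0,0,18],[0,0,10],[0,0,8],[0,0,8],[0,0,6],[0,0,6],[0,0,6]],"rotation":[[0,0,0],[0,0,0],[0,0,0],[0,0,0],[0,0,0],[0,0,0],[0,0,0],[0,0,0]],"claw":[1,1,1,1,1,1,1,1]}';  python3 go.py .6075 -.0738 .0268 .063
```

```text
time: 42.35
tool_pos: [0.6065, -0.0742, 0.059]
ee_rot: [3.141, -0.0, 0.056]
wrist_force: [-0.7, -0.0, -0.3]
width: 0.0406
at [ 0.6065 -0.0742  0.059 ] rpy [ 3.141 -0.     0.056] w 0.0406 F [-0.7 -0.  -0.3] t 42.4 j6 -0.27
turn (tool): [ 0.    -0.    -0.007]  alt [-1.000e-03 -0.000e+00  3.135e+00]
shift before turn mm: [ 1.  -0.4 32.2]  after turn: [ 1.  -0.3 32.2]  after alt: [-1.   0.3 32.2]
```

```bash
python3 -m handwheel '{"delta_pos":[[0.5,0,8],[0,0,8],[0,0,7],[0,0,5],[0,0,2],[0,0,1.5],[0,0,0],[0,0,0]],"rotation":[[0,0,0],[0,0,0],[0,0,0],[0,0,0],[0,0,0],[0,0,0],[0,0,0],[0,0,0]],"claw":[1,1,1,1,1,1,1,1]}';  python3 go.py .6075 -.0738 .0268 .063
python3 -m handwheel '{"delta_pos":[[0,0,0],[0,0,0],[0,0,0],[0,0,-30],[0,0,-40],[0,0,-40],[0,0,0],[0,0,0]],"rotation":[[0,0,0],[0,0,0],[0,0,0],[0,0,0],[0,0,0],[0,0,-0.158],[0,0,-0.158],[0,0,-0.158]],"claw":[-0.4,-0.4,-0.4,-0.4,-0.4,-0.4,-0.4,-0.4]}';  python3 go.py .4556 -.176 .09 .847; python3 -c "
from h import *
s=snap('side','s13');up('s13',(180,130,340,260),4.8,'s13z')"
```

```text
time: 43.35
tool_pos: [0.6071, -0.0742, 0.028]
ee_rot: [3.141, -0.001, 0.056]
wrist_force: [-0.8, -0.7, -0.9]
width: 0.041
at [ 0.6071 -0.0742  0.028 ] rpy [ 3.141e+00 -1.000e-03  5.600e-02] w 0.041 F [-0.8 -0.7 -0.9] t 43.4 j6 -0.27
turn (tool): [ 0.    -0.001 -0.007]  alt [-1.000e-03 -0.000e+00  3.135e+00]
shift before turn mm: [ 0.5 -0.4  1.2]  after turn: [ 0.5 -0.4  1.2]  after alt: [-0.5  0.4  1.2]
time: 44.35
tool_pos: [0.6073, -0.0742, 0.1389]
ee_rot: [3.14, -0.002, 0.535]
wrist_force: [0.3, -0.0, 0.1]
width: 0.066
at [ 0.6073 -0.0742  0.1389] rpy [ 3.14e+00 -2.00e-03  5.35e-01] w 0.066 F [ 0.3 -0.   0.1] t 44.4 j6 -0.75
turn (tool): [ 0.002 -0.001 -0.312]  alt [-2.00e-03 -2.00e-03  2.83e+00]
shift before turn mm: [-182.5   10.1   48.6]  after turn: [-176.7  -46.3   48.9]  after alt: [176.7  46.3  48.9]
```

View pics/s13z.png

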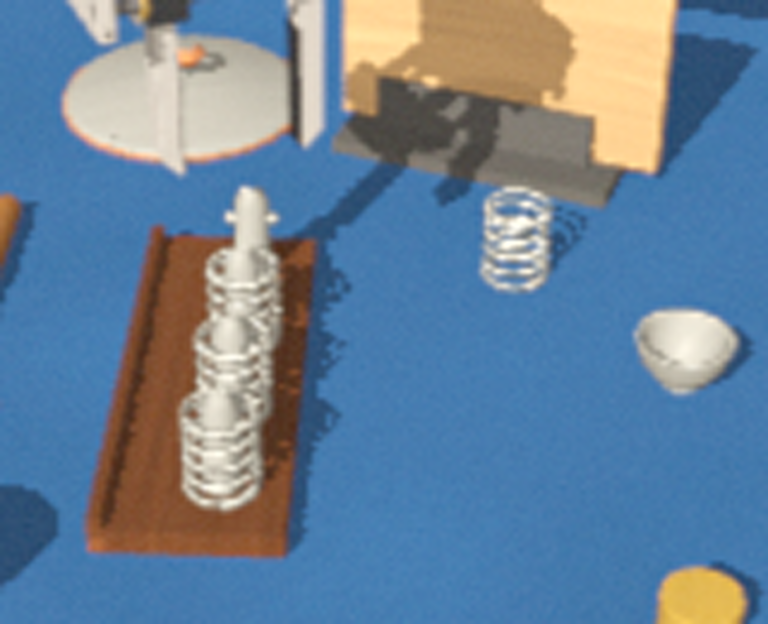

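```bash
python3 -m handwheel '{"delta_pos":[[0,0,0],[0,0,0],[-44.2,-11.6,0],[-44.2,-11.6,0],[-44.2,-11.6,0],[-44.2,-11.6,20],[0,0,30],[0,0,0]],"rotation":[[0,0,-0.156],[0,0,-0.156],[0,0,0],[0,0,0],[0,0,0],[0,0,0],[0,0,0],[0,0,0]],"claw":[-0.4,-0.4,-0.4,-0.4,-0.4,-0.4,-0.4,-0.4]}'; python3 -m handwheel '{"delta_pos":[[0,0,0],[0,0,0],[0,0,0],[0,0,0],[0,0,0],[0,0,0],[0,0,0],[0,0,0]],"rotation":[[0,0,0],[0,0,0],[0,0,0],[0,0,0],[0,0,0],[0,0,0],[0,0,0],[0,0,0]],"claw":[-0.4,-0.4,-0.4,-0.4,-0.4,-0.4,-0.4,-0.4]}'; python3 go.py .4556 -.176 .0085 .847; python3 -c "
from h import *
s=snap('wrist','x14');up('x14',(190,150,320,260),6,'x14z'); print(proj(s,[.4556,-.176,.0485]))"
```

```text
time: 45.4
tool_pos: [0.4524, -0.1745, 0.0855]
ee_rot: [-3.137, 0.001, 0.839]
wrist_force: [-0.2, 0.4, 0.1]
width: 0.0659
time: 46.4
tool_pos: [0.4545, -0.1752, 0.0877]
ee_rot: [3.142, 0.0, 0.842]
wrist_force: [-0.1, 0.1, -0.1]
width: 0.0659
at [ 0.4545 -0.1752  0.0877] rpy [3.142 0.    0.842] w 0.0659 F [-0.1  0.1 -0.1] t 46.4 j6 -1.33
turn (tool): [ 0.     0.    -0.005]  alt [ 0.    -0.     3.137]
shift before turn mm: [ 0.1  1.4 79.2]  after turn: [ 0.1  1.4 79.2]  after alt: [-0.1 -1.4 79.2]
[249.38876235 213.89089363]
```

View pics/x14z.png

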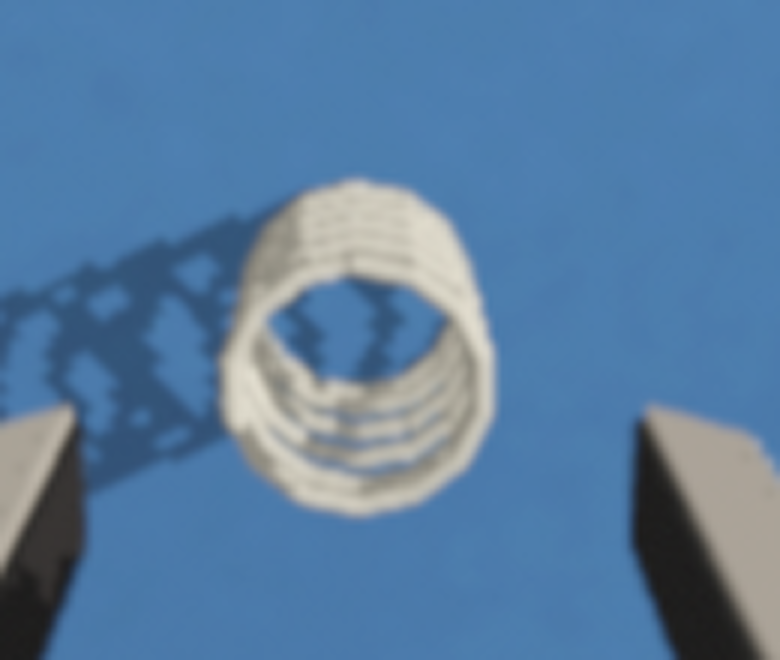

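```bash
python3 -m handwheel '{"delta_pos":[[0,1,22],[0,0,25],[0,0,19],[0,0,8],[0,0,2],[0,0,0],[0,0,0],[0,0,0]],"rotation":[[0,0,0],[0,0,0],[0,0,0],[0,0,0],[0,0,0],[0,0,0],[0,0,0],[0,0,0]],"claw":[-0.4,-0.4,-0.4,-0.4,-0.4,1,1,1]}'; python3 go.py .4556 -.176 .0085 .847;python3 -m handwheel '{"delta_pos":[[0,0,0],[0,0,0],[0,0,-15],[0,0,-35],[0,0,-45],[0,0,-35],[0,0,0],[0,0,0]],"rotation":[[0,0,0],[0,0,0],[0,0,0],[0,0,0],[0,0,0.17],[0,0,0.17],[0,0,0.17],[0,0,0.17]],"claw":[1,1,1,1,1,1,1,1]}'; python3 go.py .6116 -.1377 .1 .063
```

```text
time: 47.45
tool_pos: [0.4557, -0.1761, 0.0124]
ee_rot: [3.14, -0.0, 0.842]
wrist_force: [-0.1, 0.6, 1.5]
width: 0.0406
at [ 0.4557 -0.1761  0.0124] rpy [ 3.14  -0.     0.842] w 0.0406 F [-0.1  0.6  1.5] t 47.5 j6 -1.33
turn (tool): [ 0.001 -0.    -0.005]  alt [-0.000e+00 -2.000e-03  3.137e+00]
shift before turn mm: [-0.  -0.1  3.9]  after turn: [-0.  -0.1  3.9]  after alt: [0.  0.1 3.9]
time: 48.45
tool_pos: [0.4555, -0.1759, 0.1431]
ee_rot: [3.14, -0.001, 0.156]
wrist_force: [0.9, 0.1, -1.8]
width: 0.0403
at [ 0.4555 -0.1759  0.1431] rpy [ 3.14e+00 -1.00e-03  1.56e-01] w 0.0403 F [ 0.9  0.1 -1.8] t 48.5 j6 -0.64
turn (tool): [ 0.001 -0.001  0.093]  alt [ 2.000e-03  2.000e-03 -3.048e+00]
shift before turn mm: [160.1 -13.5  43.3]  after turn: [158.2 -28.3  43.1]  after alt: [-158.2   28.3   43.1]
```

Seated height for this one will be TCP z≈0.027.

```bash
python3 -m handwheel '{"delta_pos":[[0,0,0],[40,-7,0],[40,-7,0],[39,-7,0],[39,-7,0],[0,0,0],[0,0,0],[0,0,0]],"rotation":[[0,0,0.093],[0,0,0],[0,0,0],[0,0,0],[0,0,0],[0,0,0],[0,0,0],[0,0,0]],"claw":[1,1,1,1,1,1,1,1]}';  python3 go.py .6116 -.1377 .1 .063; python3 -c "
from h import *
s=snap('wrist','x15');up('x15',(190,130,320,260),4.6,'x15z')"
```

```text
time: 49.45
tool_pos: [0.6101, -0.1374, 0.1422]
ee_rot: [3.141, -0.0, 0.068]
wrist_force: [0.6, 0.6, -0.6]
width: 0.0409
at [ 0.6101 -0.1374  0.1422] rpy [ 3.141 -0.     0.068] w 0.0409 F [ 0.6  0.6 -0.6] t 49.5 j6 -0.38
turn (tool): [ 0.    -0.     0.005]  alt [ 0.     0.    -3.136]
shift before turn mm: [ 1.5  0.4 42.2]  after turn: [ 1.5  0.4 42.2]  after alt: [-1.5 -0.4 42.2]
```

View pics/x15z.png

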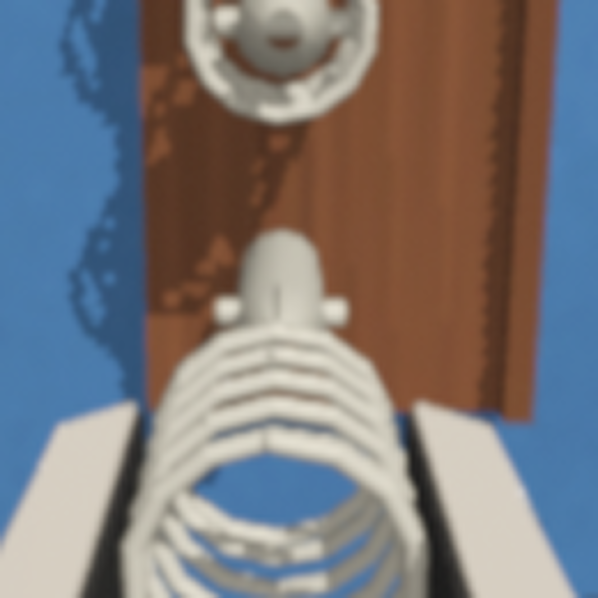

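```bash
python3 -m handwheel '{"delta_pos":[[2,0,20],[0,0,18],[0,0,10],[0,0,8],[0,0,8],[0,0,6],[0,0,6],[0,0,6]],"rotation":[[0,0,0],[0,0,0],[0,0,0],[0,0,0],[0,0,0],[0,0,0],[0,0,0],[0,0,0]],"claw":[1,1,1,1,1,1,1,1]}';  python3 go.py .6116 -.1377 .0274 .063
```

```text
time: 50.5
tool_pos: [0.6131, -0.1369, 0.0596]
ee_rot: [3.141, -0.001, 0.069]
wrist_force: [-0.3, -0.3, -1.1]
width: 0.0405
at [ 0.6131 -0.1369  0.0596] rpy [ 3.141e+00 -1.000e-03  6.900e-02] w 0.0405 F [-0.3 -0.3 -1.1] t 50.5 j6 -0.38
turn (tool): [ 0.    -0.001  0.006]  alt [ 1.000e-03  1.000e-03 -3.136e+00]
shift before turn mm: [-1.6  0.7 32.2]  after turn: [-1.5  0.7 32.2]  after alt: [ 1.5 -0.7 32.2]
```

```bash
python3 -m handwheel '{"delta_pos":[[-1.2,0.3,8],[0,0,8],[0,0,7],[0,0,5],[0,0,2],[0,0,1.5],[0,0,0],[0,0,0]],"rotation":[[0,0,0],[0,0,0],[0,0,0],[0,0,0],[0,0,0],[0,0,0],[0,0,0],[0,0,0]],"claw":[1,1,1,1,1,1,1,1]}';  python3 go.py .6116 -.1377 .0274 .063
python3 -m handwheel '{"delta_pos":[[0,0,0],[0,0,0],[0,0,0],[0,0,-30],[0,0,-50],[0,0,-50],[0,0,-50],[0,0,0]],"rotation":[[0,0,0],[0,0,0],[0,0,0],[0,0,0],[0,0,0],[0,0,0],[0,0,-0.174],[0,0,-0.174]],"claw":[-0.4,-0.4,-0.4,-0.4,-0.4,-0.4,-0.4,-0.4]}';  python3 go.py .472 -.324 .21 1.286
```

```text
time: 51.5
tool_pos: [0.6119, -0.1373, 0.0285]
ee_rot: [3.141, -0.001, 0.069]
wrist_force: [0.3, -1.0, -0.5]
width: 0.0406
at [ 0.6119 -0.1373  0.0285] rpy [ 3.141e+00 -1.000e-03  6.900e-02] w 0.0406 F [ 0.3 -1.  -0.5] t 51.5 j6 -0.38
turn (tool): [ 0.    -0.001  0.006]  alt [ 1.000e-03  0.000e+00 -3.136e+00]
shift before turn mm: [-0.4  0.4  1.1]  after turn: [-0.4  0.4  1.1]  after alt: [ 0.4 -0.4  1.1]
time: 52.5
tool_pos: [0.6142, -0.138, 0.2152]
ee_rot: [3.133, -0.009, 0.423]
wrist_force: [-0.0, 0.5, -0.7]
width: 0.0659
at [ 0.6142 -0.138   0.2152] rpy [ 3.133 -0.009  0.423] w 0.0659 F [-0.   0.5 -0.7] t 52.5 j6 -0.73
turn (tool): [ 0.011 -0.005 -0.863]  alt [-0.006 -0.014  2.278]
shift before turn mm: [-206.1  111.3    4.3]  after turn: [-218.5  -84.2    5.2]  after alt: [218.5  84.2   5.2]
```

```bash
python3 -m handwheel '{"delta_pos":[[0,0,0],[0,0,0],[0,0,0],[0,0,0],[0,0,0],[-54,-21,0],[-54,-21,0],[-54,-21,0]],"rotation":[[0,0,-0.173],[0,0,-0.173],[0,0,-0.173],[0,0,-0.173],[0,0,-0.171],[0,0,0],[0,0,0],[0,0,0]],"claw":[-0.4,-0.4,-0.4,-0.4,-0.4,-0.4,-0.4,-0.4]}'; python3 -m handwheel '{"delta_pos":[[-54,-21,0],[0,0,0],[0,0,0],[0,0,0],[0,0,0],[0,0,0],[0,0,0],[0,0,0]],"rotation":[[0,0,0],[0,0,0],[0,0,0],[0,0,0],[0,0,0],[0,0,0],[0,0,0],[0,0,0]],"claw":[-0.4,-0.4,-0.4,-0.4,-0.4,-0.4,-0.4,-0.4]}';python3 go.py .472 -.324 .121 1.286; python3 -c "
from h import *
s=snap('side','s16');up('s16',(180,110,340,260),4.8,'s16z');s=snap('top','t16');s=snap('wrist','x16')"
```

```text
time: 53.5
tool_pos: [0.5039, -0.2754, 0.2083]
ee_rot: [3.141, 0.0, 1.281]
wrist_force: [0.6, -0.5, -0.0]
width: 0.0657
time: 54.5
tool_pos: [0.4695, -0.32, 0.2082]
ee_rot: [3.142, 0.0, 1.28]
wrist_force: [-1.2, 0.1, -0.4]
width: 0.0658
at [ 0.4695 -0.32    0.2082] rpy [3.142 0.    1.28 ] w 0.0658 F [-1.2  0.1 -0.4] t 54.5 j6 -1.98
turn (tool): [ 0.     0.    -0.006]  alt [ 0.    -0.     3.136]
shift before turn mm: [-3.1  3.6 87.2]  after turn: [-3.2  3.6 87.2]  after alt: [ 3.2 -3.6 87.2]
```

View pics/s16z.png

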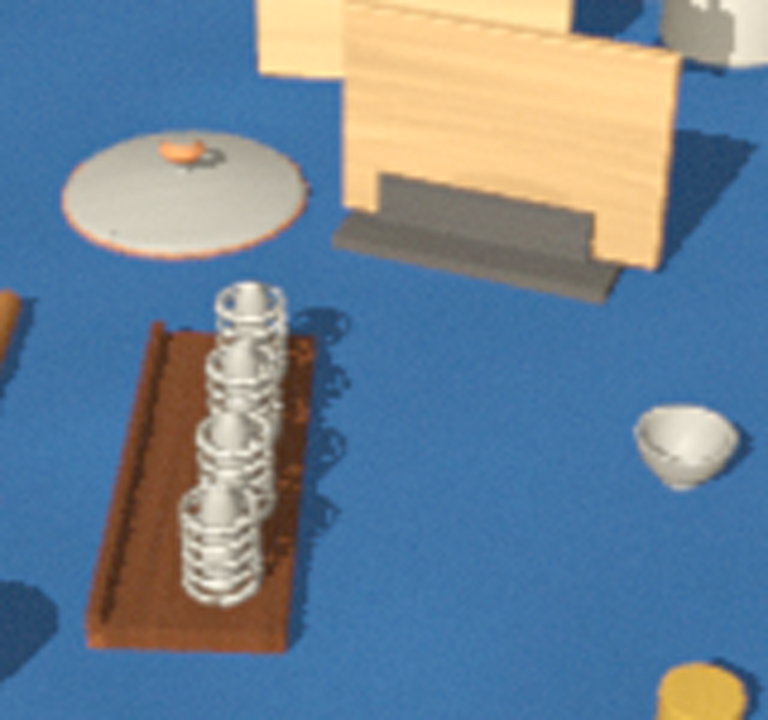

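View pics/t16.png

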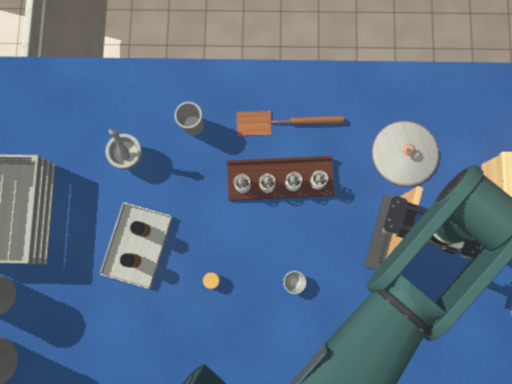

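View pics/x16.png

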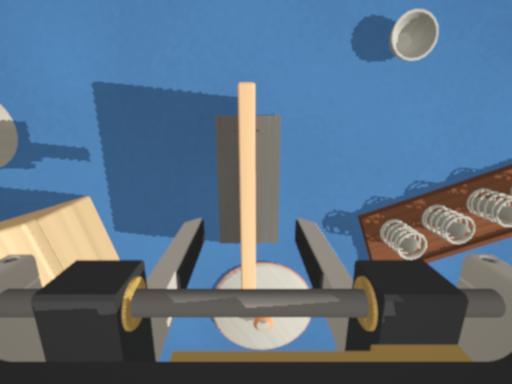

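```bash
python3 -c "
from h import *
s=load('x16')
g=cv2.cvtColor(cv2.imread('pics/x16.png'),cv2.COLOR_BGR2HSV)
for r in (88,110,140,170,200,230,260,280):
    m=np.where((g[r,225:275,0]<22)&(g[r,225:275,2]>170))[0]+225; print(r,m.min(),m.max(),onz(s,(m.min()+m.max())/2,r,.16).round(4))
"
```

```text
88 238 255 [ 0.3714 -0.293   0.16  ]
110 239 255 [ 0.3876 -0.2974  0.16  ]
140 239 255 [ 0.4105 -0.3044  0.16  ]
170 240 255 [ 0.435  -0.3113  0.16  ]
200 240 255 [ 0.4609 -0.3191  0.16  ]
230 241 255 [ 0.4885 -0.3269  0.16  ]
260 241 255 [ 0.5179 -0.3357  0.16  ]
280 240 256 [ 0.5385 -0.3419  0.16  ]
```

```bash
python3 go.py .4735 -.3228 .121 1.286; python3 -m handwheel '{"delta_pos":[[-1.5,4.5,0],[0,0,20],[0,0,30],[0,0,25],[0,0,10],[0,0,0],[0,0,0],[0,0,0]],"rotation":[[0,0,-0.006],[0,0,0],[0,0,0],[0,0,0],[0,0,0],[0,0,0],[0,0,0],[0,0,0]],"claw":[-0.4,-0.4,-0.4,-0.4,-0.4,-0.4,0.2,1]}';python3 go.py .4735 -.3228 .121 1.286
```

```text
at [ 0.4693 -0.3201  0.2082] rpy [3.142 0.    1.28 ] w 0.0658 F [ 0.1  0.  -0.7] t 54.6 j6 -1.98
turn (tool): [ 0.     0.    -0.006]  alt [ 0.    -0.     3.136]
shift before turn mm: [-1.4  4.8 87.2]  after turn: [-1.4  4.8 87.2]  after alt: [ 1.4 -4.8 87.2]
time: 55.65
tool_pos: [0.4739, -0.3233, 0.1246]
ee_rot: [3.139, 0.001, 1.286]
wrist_force: [0.5, -0.3, 0.0]
width: 0.0493
at [ 0.4739 -0.3233  0.1246] rpy [3.139e+00 1.000e-03 1.286e+00] w 0.0493 F [ 0.5 -0.3  0. ] t 55.6 j6 -1.98
turn (tool): [0.002 0.001 0.   ]  alt [-2.000e-03  4.000e-03 -3.142e+00]
shift before turn mm: [ 0.4 -0.5  3.6]  after turn: [ 0.4 -0.5  3.6]  after alt: [-0.4  0.5  3.6]
```

```bash
python3 -m handwheel '{"delta_pos":[[0,0,0],[0,0,0],[0,0,0],[0,0,0],[0,0,0],[0,0,0],[0,0,-10],[0,0,-15]],"rotation":[[0,0,0],[0,0,0],[0,0,0],[0,0,0],[0,0,0],[0,0,0],[0,0,0],[0,0,0]],"claw":[1,1,1,1,1,1,1,1]}';python3 -m handwheel '{"delta_pos":[[0,0,-20],[0,0,-20],[0,0,-20],[0,0,-20],[0,0,-10],[0,0,0],[0,0,0],[0,0,0]],"rotation":[[0,0,0],[0,0,0],[0,0,0],[0,0,0],[0,0,0],[0,0,0],[0,0,0],[0,0,0]],"claw":[1,1,1,1,1,1,1,1]}';python3 go.py .6 -.04 .24 .063;python3 -c "
from h import *
s=snap('side','s17')"
```

```text
time: 56.65
tool_pos: [0.4726, -0.3222, 0.1476]
ee_rot: [-3.139, -0.001, 1.286]
wrist_force: [0.2, 0.0, -3.5]
width: 0.014
time: 57.65
tool_pos: [0.4728, -0.3225, 0.237]
ee_rot: [-3.14, -0.001, 1.286]
wrist_force: [0.0, -0.0, -3.8]
width: 0.0134
at [ 0.4728 -0.3225  0.237 ] rpy [-3.140e+00 -1.000e-03  1.286e+00] w 0.0134 F [ 0.  -0.  -3.8] t 57.6 j6 -1.98
turn (tool): [-0.002  0.     1.223]  alt [-1.000e-03 -2.000e-03 -1.919e+00]
shift before turn mm: [306.8  42.7  -2.9]  after turn: [ 144.7 -273.9   -3. ]  after alt: [-144.7  273.9   -3. ]
```

View pics/s17.png

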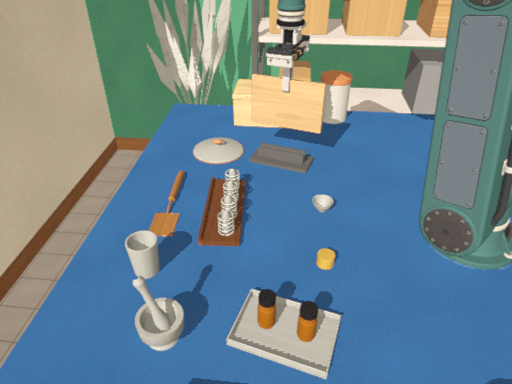

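```bash
python3 -m handwheel '{"delta_pos":[[0,0,0],[0,0,0],[0,0,0],[0,0,0],[0,0,0],[0,0,0],[0,0,0],[0,0,0]],"rotation":[[0,0,0.17],[0,0,0.175],[0,0,0.175],[0,0,0.175],[0,0,0.175],[0,0,0.175],[0,0,0.178],[0,0,0]],"claw":[1,1,1,1,1,1,1,1]}';python3 go.py .6169 -.0437 .225 .063
```

```text
time: 58.7
tool_pos: [0.4731, -0.3227, 0.2377]
ee_rot: [-3.141, 0.001, 0.065]
wrist_force: [0.7, -0.1, -3.6]
width: 0.0137
at [ 0.4731 -0.3227  0.2377] rpy [-3.141e+00  1.000e-03  6.500e-02] w 0.0137 F [ 0.7 -0.1 -3.6] t 58.7 j6 -0.76
turn (tool): [-0.001  0.001  0.002]  alt [-1.000e-03 -1.000e-03 -3.139e+00]
shift before turn mm: [ 161.7 -269.    12.7]  after turn: [ 161.1 -269.4   12.7]  after alt: [-161.1  269.4   12.7]
```

```bash
python3 -m handwheel '{"delta_pos":[[20.2,-33.6,0],[20.2,-33.6,0],[20.2,-33.6,0],[20.2,-33.6,0],[20.2,-33.6,0],[20.2,-33.6,0],[20.2,-33.6,0],[20.2,-33.6,0]],"rotation":[[0,0,0],[0,0,0],[0,0,0],[0,0,0],[0,0,0],[0,0,0],[0,0,0],[0,0,0]],"claw":[1,1,1,1,1,1,1,1]}';python3 -m handwheel '{"delta_pos":[[0,0,0],[0,0,0],[0,0,0],[0,0,0],[0,0,0],[0,0,0],[0,0,0],[0,0,0]],"rotation":[[0,0,0],[0,0.15,0],[0,0.15,0],[0,0,0],[0,0,0],[0,0,0],[0,0,0],[0,0,0]],"claw":[1,1,1,1,1,1,1,1]}';python3 go.py .6169 -.0437 .125 .063;python3 -c "
from h import *
s=snap('side','s18');s=snap('top','t18')"
```

```text
time: 59.7
tool_pos: [0.618, -0.0432, 0.2378]
ee_rot: [3.141, 0.0, 0.066]
wrist_force: [0.0, 0.1, -4.0]
width: 0.0138
time: 60.7
tool_pos: [0.6182, -0.0444, 0.2383]
ee_rot: [3.141, -0.3, 0.063]
wrist_force: [0.1, 0.2, -4.1]
width: 0.0139
at [ 0.6182 -0.0444  0.2383] rpy [ 3.141 -0.3    0.063] w 0.0139 F [ 0.1  0.2 -4.1] t 60.7 j6 -0.27
turn (tool): [ 0.  -0.3  0. ]  alt [ 0.469  0.    -3.106]
shift before turn mm: [-34.7  -0.8 107.8]  after turn: [ -1.3  -0.8 113.3]  after alt: [  1.3   0.8 113.3]
```

View pics/s18.png

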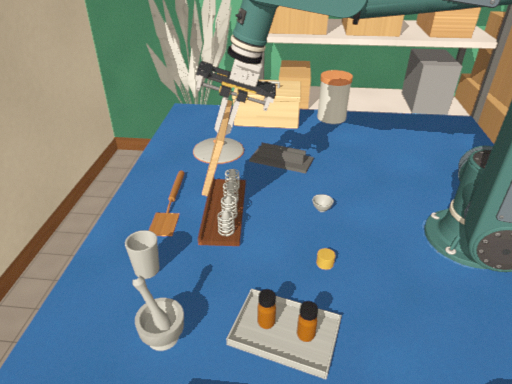

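View pics/t18.png

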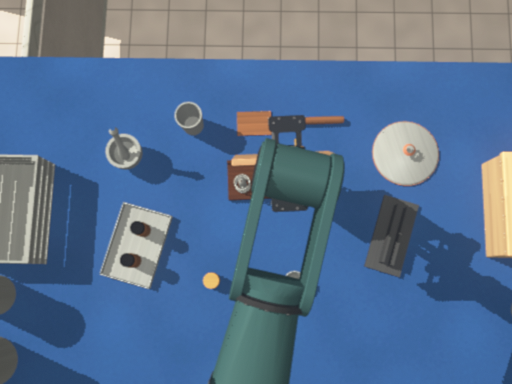

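```bash
python3 -m handwheel '{"delta_pos":[[-8,-0.5,24],[-8,0,24],[-6,0,19],[-3,0,10],[-3,0,9],[0,0,0],[0,0,0],[0,0,0]],"rotation":[[0,0,0],[0,0,0],[0,0,0],[0,0,0],[0,0,0],[0,0,0],[0,0,0],[0,0,0]],"claw":[1,1,1,1,1,1,1,1]}';python3 go.py .6169 -.0437 .125 .063;python3 -c "
from h import *
s=snap('side','s19');up('s19',(150,60,310,210),4.8,'s19z')"
```

```text
time: 61.8
tool_pos: [0.6168, -0.044, 0.1489]
ee_rot: [3.141, -0.302, 0.063]
wrist_force: [-0.1, 0.9, -3.9]
width: 0.0136
at [ 0.6168 -0.044   0.1489] rpy [ 3.141 -0.302  0.063] w 0.0136 F [-0.1  0.9 -3.9] t 61.8 j6 -0.29
turn (tool): [ 0.001 -0.302  0.   ]  alt [ 4.720e-01  1.000e-03 -3.106e+00]
shift before turn mm: [-6.9 -0.4 22.8]  after turn: [ 0.2 -0.3 23.9]  after alt: [-0.2  0.3 23.9]
```

View pics/s19z.png

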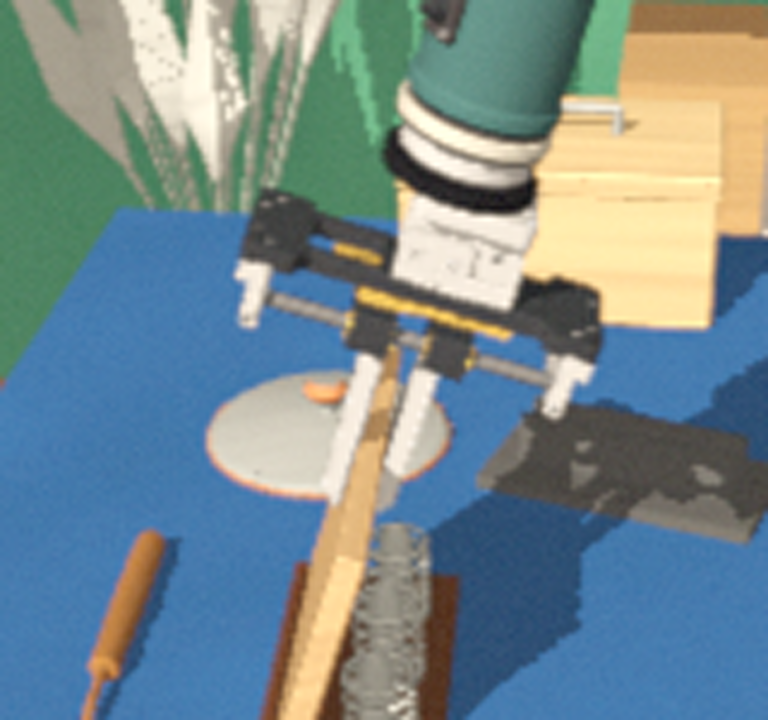

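Board foot is just above the plate, clear of the springs. Lowering slowly while watching the force.

```bash
python3 -m handwheel '{"delta_pos":[[-1.5,0,5],[-1.5,0,5],[-1,0,3],[-1,0,3],[0,0,0],[0,0,0],[0,0,0],[0,0,0]],"rotation":[[0,0,0],[0,0,0],[0,0,0],[0,0,0],[0,0,0],[0,0,0],[0,0,0],[0,0,0]],"claw":[1,1,1,1,1,1,1,1]}';python3 go.py .6169 -.0437 .125 .063;python3 -c "
from h import *
s=snap('side','s20');up('s20',(170,130,290,250),5,'s20z')"
```

```text
time: 62.85
tool_pos: [0.6163, -0.0439, 0.1312]
ee_rot: [3.141, -0.3, 0.063]
wrist_force: [0.5, 0.7, -3.2]
width: 0.0138
at [ 0.6163 -0.0439  0.1312] rpy [ 3.141 -0.3    0.063] w 0.0138 F [ 0.5  0.7 -3.2] t 62.9 j6 -0.29
turn (tool): [ 0.  -0.3  0. ]  alt [ 0.47   0.    -3.106]
shift before turn mm: [-1.2 -0.2  6.1]  after turn: [ 0.6 -0.2  6.2]  after alt: [-0.6  0.2  6.2]
```

View pics/s20z.png

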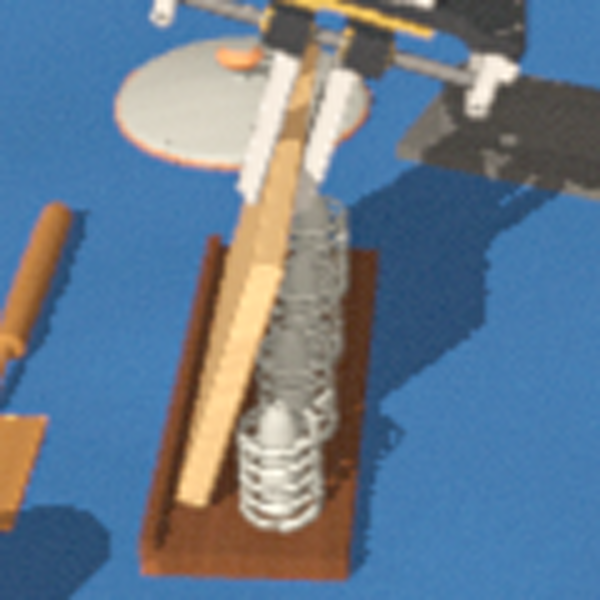

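```bash
python3 -m handwheel '{"delta_pos":[[-0.6,0,2],[0,0,0],[-0.6,0,2],[0,0,0],[-0.6,0,1.5],[0,0,0],[0,0,0],[0,0,0]],"rotation":[[0,0,0],[0,0,0],[0,0,0],[0,0,0],[0,0,0],[0,0,0],[0,0,0],[0,0,0]],"claw":[1,1,1,1,1,1,1,1]}';python3 go.py .6169 -.0437 .125 .063
```

```text
time: 63.9
tool_pos: [0.6162, -0.044, 0.1253]
ee_rot: [3.141, -0.3, 0.063]
wrist_force: [0.1, -0.4, -4.1]
width: 0.0138
at [ 0.6162 -0.044   0.1253] rpy [ 3.141 -0.3    0.063] w 0.0138 F [ 0.1 -0.4 -4.1] t 63.9 j6 -0.29
turn (tool): [ 0.  -0.3 -0. ]  alt [-0.47  -0.     3.106]
shift before turn mm: [ 0.6 -0.2  0.5]  after turn: [ 0.7 -0.2  0.3]  after alt: [-0.7  0.2  0.3]
```

Still the full weight on the wrist, so no contact yet; continuing down in small steps.

```bash
python3 -m handwheel '{"delta_pos":[[-0.3,0,1],[0,0,0],[-0.3,0,1],[0,0,0],[-0.3,0,1],[0,0,0],[0,0,0],[0,0,0]],"rotation":[[0,0,0],[0,0,0],[0,0,0],[0,0,0],[0,0,0],[0,0,0],[0,0,0],[0,0,0]],"claw":[1,1,1,1,1,1,1,1]}';python3 -m handwheel '{"delta_pos":[[-0.3,0,1],[0,0,0],[-0.3,0,1],[0,0,0],[-0.3,0,1],[0,0,0],[0,0,0],[0,0,0]],"rotation":[[0,0,0],[0,0,0],[0,0,0],[0,0,0],[0,0,0],[0,0,0],[0,0,0],[0,0,0]],"claw":[1,1,1,1,1,1,1,1]}';python3 -c "
from h import *
s=snap('side','s21');up('s21',(170,130,290,250),5,'s21z')"
```

```text
time: 64.9
tool_pos: [0.6168, -0.0441, 0.125]
ee_rot: [3.141, -0.303, 0.063]
wrist_force: [-6.4, -0.0, 8.2]
width: 0.0136
time: 65.9
tool_pos: [0.6172, -0.0442, 0.125]
ee_rot: [3.14, -0.306, 0.064]
wrist_force: [-11.4, 0.1, 18.0]
width: 0.014
```

View pics/s21z.png

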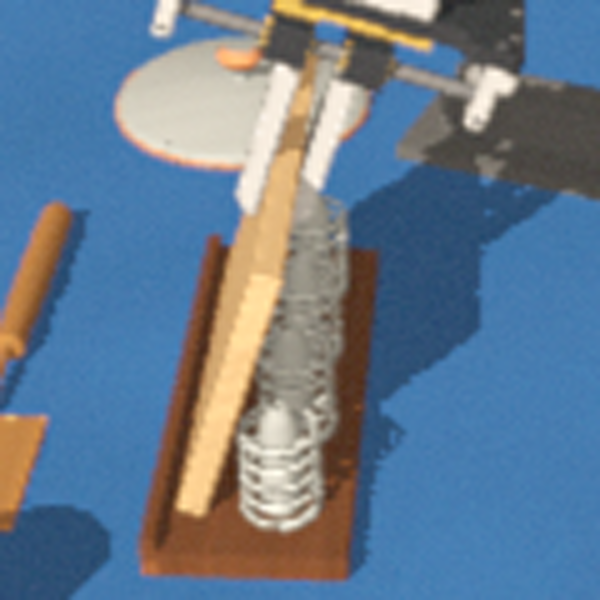

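```bash
python3 -m handwheel '{"delta_pos":[[0.6,0,-2],[0.6,0,-2],[0,0,0],[0,0,0],[0,0,0],[0,0,0],[0,0,0],[0,0,0]],"rotation":[[0,0,0],[0,0,0],[0,0,0],[0,0,0],[0,0,0],[0,0,0],[0,0,0],[0,0,0]],"claw":[1,1,1,1,0.66,0.62,0.58,0.54]}';python3 -c "
from h import *
s=snap('side','s22');up('s22',(170,130,290,250),5,'s22z')"
```

```text
time: 66.95
tool_pos: [0.6158, -0.0438, 0.1224]
ee_rot: [-3.141, -0.299, 0.063]
wrist_force: [-1.1, 0.5, -0.8]
width: 0.0215
```

View pics/s22z.png

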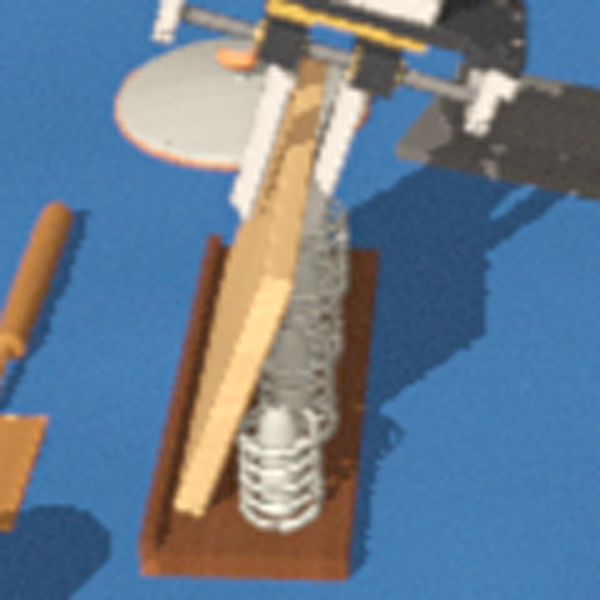

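```bash
python3 -m handwheel '{"delta_pos":[[0,0,0],[0,0,0],[0,0,0],[0,0,0],[0,0,0],[0,0,-10],[0,0,-15],[0,0,-15]],"rotation":[[0,0,0],[0,0,0],[0,0,0],[0,0,0],[0,0,0],[0,0,0],[0,0,0],[0,0,0]],"claw":[0.3,0.1,0,-0.2,-0.2,-0.2,-0.2,-0.2]}';python3 -m handwheel '{"delta_pos":[[0,0,-20],[0,0,-30],[0,0,-30],[0,0,-30],[0,0,0],[0,0,0],[0,0,0],[0,0,0]],"rotation":[[0,0,0],[0,0,0],[0,0,0],[0,0,0],[0,0,0],[0,0,0],[0,0,0],[0,0,0]],"claw":[-0.2,-0.2,-0.2,-0.2,-0.2,-0.2,-0.2,-0.2]}';python3 -c "
from h import *
s=snap('side','s23');up('s23',(150,110,310,260),4.8,'s23z');s=snap('wrist','x23');s=snap('top','t23')"
```

```text
time: 68.0
tool_pos: [0.6043, -0.0448, 0.1631]
ee_rot: [3.141, -0.301, 0.063]
wrist_force: [-0.9, -0.6, -0.1]
width: 0.0564
time: 69.0
tool_pos: [0.5715, -0.0466, 0.2648]
ee_rot: [-3.141, -0.298, 0.063]
wrist_force: [-0.6, 0.1, 0.3]
width: 0.0564
```

View pics/s23z.png

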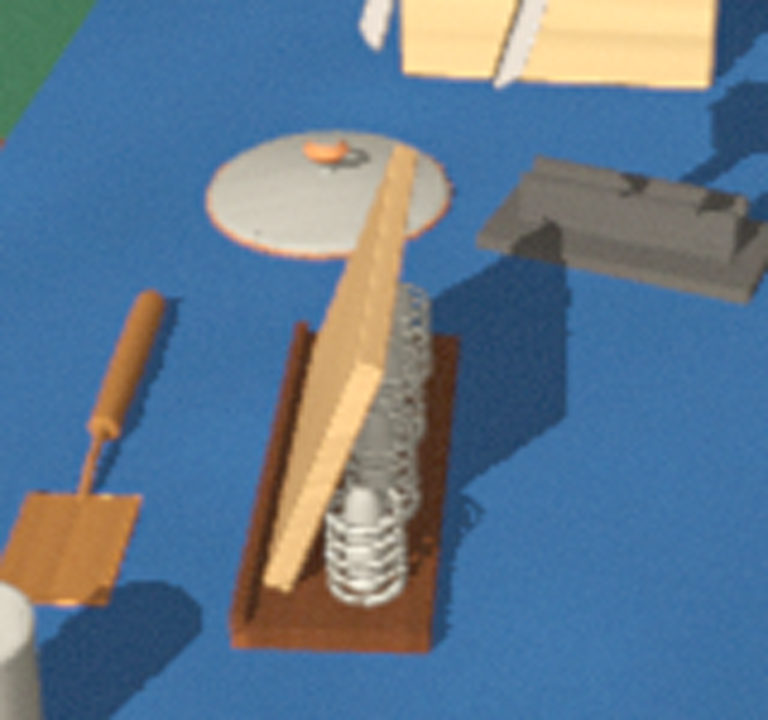

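View pics/x23.png

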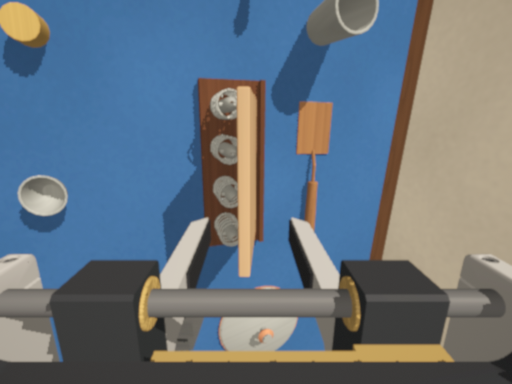

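View pics/t23.png

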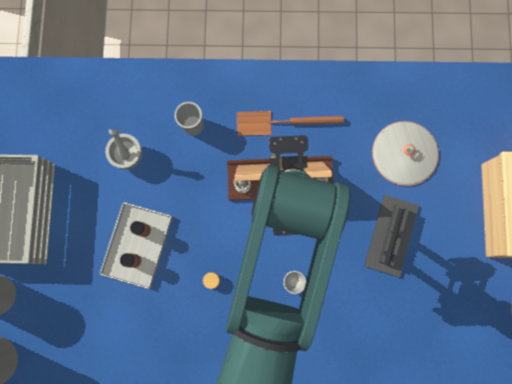

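```bash
python3 -m handwheel '{"delta_pos":[[0,0,-30],[-40,0,-30],[-50,0,0],[-50,0,0],[-50,0,0],[-50,0,0],[0,0,0],[0,0,0]],"rotation":[[0,0,0],[0,0,0],[0,0,0],[0,0,0],[0,0,0],[0,0,0],[0,0,0],[0,0,0]],"claw":[-0.2,-0.2,-0.2,-0.2,-0.2,-0.2,-0.2,-0.2]}';python3 -c "
from h import *
s=snap('side','s24');up('s24',(190,120,270,250),4.6,'s24z');t=snap('top','t24');up('t24',(215,140,345,215),6,'t24z')
def ony(u,v,y):
    e,d=ray(s,u,v); return e+d*(y-e[1])/d[1]
# board near end in s23 zoom px
f=lambda u,v:(u/4.8+150,v/4.8+110)
yb=-.0428+.11
for u,v in [(266,582),(290,588),(358,368),(382,372)]: print((ony(*f(u,v),yb)-[.6314,0,0]).round(4))
"
```

```text
time: 70.15
tool_pos: [0.3259, -0.0625, 0.2535]
ee_rot: [3.141, -0.302, 0.063]
wrist_force: [0.3, 0.0, -0.1]
width: 0.0568
[0.018  0.0672 0.0184]
[0.0056 0.0672 0.0155]
[-0.0354  0.0672  0.1567]
[-0.0468  0.0672  0.1552]
```

View pics/s24z.png

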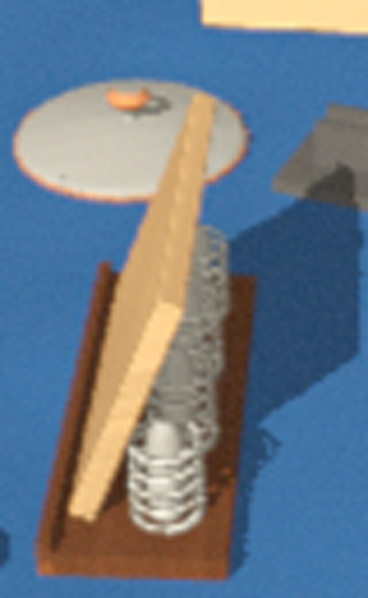

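View pics/t24z.png

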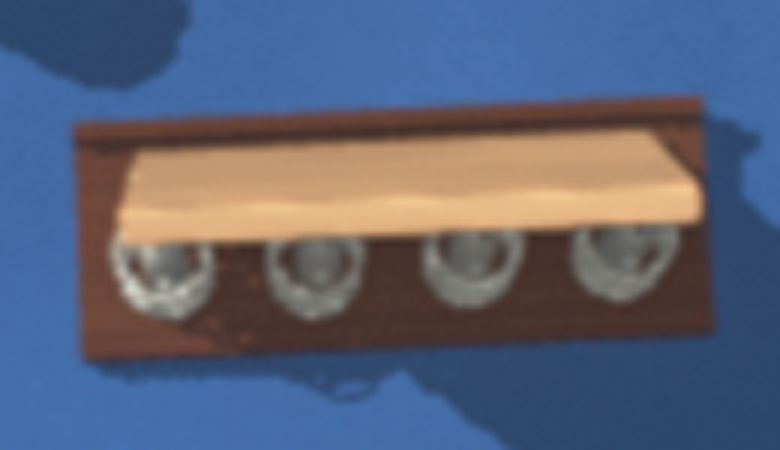

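```bash
python3 -c "
from h import *
from scene import *
t=load('t24'); f=lambda u,v:(u/6+215-.5,v/6+140-.5)
P=[onz(t,*f(119,224),.157)[:2],onz(t,*f(701,204),.157)[:2]]
for p in P+[(P[0]+P[1])/2]: print(Rm.T@(p-o))
print(robot.get_obs()['time'])
robot.close_job()"
```

```text
[-0.03079391  0.11041867]
[-0.03290674 -0.11031297]
[-3.18503249e-02  5.28507528e-05]
70.25
the job is handed in; nothing more can be done
```

The job is done and handed in at 70 s of the 210 s allowed; no verdict was reported.

- **Jars:** both amber jars went upright into the steel tray, and the last overhead picture shows both still in the tray.
- **Springs:** all four springs were there. I turned each one so its bent-in wire end pointed along the rest, off the cross pins, and lowered it onto its own rod. All four went down without snagging. In the last pictures all four rods have a spring, and each looks down on the plate.
- **Board:** I lifted it out of the holder, set it down between rods and lip and let go. It leans back about 0.37 rad on the springs. Its foot is about 19 mm along x from the rest's origin, its middle within 1 mm of mid-rest, and it is square within about 0.01 rad. It did not visibly move between the last pictures.
- **Bystanders:** none looked moved in the final pictures, and no spring was knocked aside at any point I looked.

**Disagreements:** the cameras differed by up to about 3 mm on where the springs stood. For the first spring over its rod they differed by up to about 4 mm. I went by the wrist camera and corrected before going past the pins. I could not measure the contact force between board and springs; that they touch comes from the pictures only.

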